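Zero-check the coating gauge, then hold it on the ringed spot of a painted rocker cover

TASK

Take the coating-thickness gauge out of its charging dock and check its zero first: hold it upright with its sprung probe foot about half pressed in on the middle of the bare aluminium zero plate for about a second. Then measure the freshly painted rocker cover: hold the gauge square to the sloping paint with the foot inside the felt-pen ring, again about half pressed in and never forced, touch the paint nowhere else and leave the other things on the bench alone. Finish while still holding the gauge there in the gripper, foot pressed in the ring; do not let go or put it down.

Things in the scene. Friction and masses are not known exactly. Their poses are not given: they have to be found in the camera images.
- gauge: Hand-held coating-thickness gauge, upright in its dock, foot down: grey housing 27 (its x) by 46 (its y) by 105 mm tall (its z, up), about 155 g, screen on its -x face, rubber strips on the two sides 46 mm apart (grip it there). Origin: centre of the housing's underside. Below it: a fixed black nose 20 mm across, 12 mm long, then the sprung probe foot.
- foot (a joint): How far the gauge's probe foot is pushed in, m: 0 = fully out, 0.010 = bottomed. The spring takes 2.5 N to start and 5 N when half in (0.005), 7.5 N just before it bottoms.
- foot_tip (a point): Centre of the flat end of the gauge's steel probe foot (13 mm across), on the gauge's axis, 24 mm below the gauge's origin when not pressed in.
- dock: Fixed white charging dock, 90 (its x) by 96 (its y) by 58 mm tall, turned the same way as the gauge. Origin: centre of its underside, on the bench. The gauge's origin sits 34 mm above the bench; the lowest 24 mm of its housing are in the dock's collar (51 by 71 mm outside, about 2 mm play), the upper 81 mm stand free; it lifts straight out.
- plate: The bare aluminium zero plate, a loose block 60 (its x) by 45 (its y) by 8 mm (z up) lying flat on the bench. Origin: centre of its underside.
- plate_top (a point): Centre of the top face of the bare aluminium zero plate, a loose block 60 by 45 by 8 mm lying flat on the bench (the top is 8 mm above it); z points up.
- cover: Grey-painted engine rocker cover, 170 (its x) by 350 (its y) mm, screwed on a plywood board 240 by 400 by 18 mm fixed to the bench. Origin: centre of the board's underside, z up. The crown (x = -25 to 25 mm) is 88 mm above the bench; from it a plain flat shoulder falls at 21.8 degrees to 64 mm at x = -85 mm, on the robot's side. Filler cap on the far shoulder, 104 mm high.
- spot (a point): Centre of the ring drawn in black felt pen on the paint of the cover's robot-side shoulder (x = -55 mm in the cover's frame, up to 110 mm either way along its y); ring 30 mm inside, 35 mm outside diameter. z is the paint's outward normal, 21.8 degrees from vertical, leaning to the cover's -x.
- screwdriver: Bystander: screwdriver lying on the right, near the robot.
- wrench: Bystander: steel spanner lying flat at the far right.
- tape: Bystander: roll of masking tape, 90 mm in diameter, 25 mm high, lying at the right rear.
- can: Bystander: aerosol can, 66 mm in diameter, 190 mm tall, standing on the left.
- coil: Bystander: black ignition coil, lying on the left near the robot.
- socket: Bystander: steel socket, 27 mm in diameter, 38 mm tall, standing at the right rear.
- plug: Bystander: spark plug, 85 mm long, 23 mm high, lying between the cover and the masking tape.
There are look-alikes about, which are no part of the job. What is shaped like the gauge but blue or purple is not meant. There is more than one size of the plate; the job needs the smaller.

How it is judged:
By the outcome, as a careful person would: the job done as asked, in the order asked, and still so for the second after the job is handed in, while the arm keeps its last pose, push and grip.
It also fails if it takes over 48 s, if anything falls off the work surface, if the arm or the gripper's body presses on something with over 40 N, if the wrist force passes 120 N, or if a joint passes its speed limit or range.

ROBOT

A 7-joint arm with a two-finger parallel gripper is mounted at the origin on the work surface. World frame = base frame: x ahead of the robot, y to its left, z up, the work surface at z = 0. Lengths are in m, angles in rad, forces in N, time in s.
With the tool pointing down it reaches from about 0.425 to 1.025 m from the base axis. Payload 9.4 kg.
Tool frame: the origin (TCP) lies at the very end of the fingers, on their centre line; the grasp point (between the pads) lies 19 mm behind it (bot.grip_depth is the distance from the TCP to the grasp point, in m); z points along the fingers, y is the direction in which the jaws open and shut (so a half turn about z gives the same grasp; the last joint's range is limited). The gripper opens to 85 mm and grips with 20 to 120 N. Pads are 22 mm wide; open, the fingers measure 114 mm over their backs; the gripper's body (76 mm by 85 mm) begins 54 mm behind the grasp point. The pads swing forward as they close: fully open they stand 13 mm farther back than shut.
Start: joints at [1.042, 0.599, -0.003, 1.599, 0.002, 0.943, -0.08], TCP at [0.317, -0.652, 0.209] pointing down, gripper open.
Joint ranges: [-2.57, 2.57], [-0.35, 1.97], [-1.29, 1.29], [0.11, 2.56], [-1.05, 4.19], [0.11, 1.86], [-2.63, 2.63]. Speed limits (rad/s): [2.22, 2.22, 3.01, 3.01, 3.14, 3.14, 3.14].

INTERFACE

Orientations are given as a 3x3 rotation matrix whose columns are the frame's x, y, z axes.
In Python, from station import sensors, camera, ticket, bot gives the robot as it stands.
- The arm moves only by the shell command python3 -m crank 'ROWS'. ROWS is JSON, a list of rows, each an object of numbers: "tx", "ty", "tz": the shift along the tool's x, y, z in cm; "wx", "wy", "wz": the turn, a rotation vector about the tool's x, y, z in rad; "jaw": the finger opening in cm, from 0 to 8.54. In form: [{"tx": .., "ty": .., "tz": .., "wx": .., "wy": .., "wz": .., "jaw": ..}, ...]. A call has 1 to 8 rows; each row shifts and turns the commanded pose from where the row before left it, along the tool's axes as they then stand; what a row does not reach is not made up. A row lasts 1/8 s, in which the tool goes at most 62.5 mm and 10.7 degrees, less where a joint would pass 70% of its speed; a pose out of reach is approached as far as the arm can. A call with a gripper value outside its range is refused whole. The fingers move at their own pace and stop on an object; the grip force is fixed at half the most. Time passes only in rows, so rows that do not move let the fingers close. It gives the time, the measured TCP pose, the force and the opening at its end, in the units of the state.
- sensors.observe(): the state, without advancing time (a new reading comes with each control period).
- camera(name): name is "side" or "top"; returns a dict with "img" (384x512x3 uint8, red, green, blue), "z_map" (384x512 float32, m along the optical axis (not along the pixel's ray), 0 where there is no reading), "fovy" (degrees; the focal length in pixels is half the picture's height over the tangent of half this angle, whatever the lens; pixels are square), "cx", "cy" (the principal point, pixels), "origin" and "rotation" of the camera in the world. Camera axes: x right, y down, z forward; pixel columns grow to the right and rows downward; lengths in m; the calibration is good to about 2 mm. A picture is of the moment at which its call begins.
- ticket.job_done(): hands the job in, once; it reports no verdict.
The state is a dict: "time": time; "joints": joint angles; "qvel": joint speeds; "joint_efforts": joint torques, N m; "eef_pos": TCP position; "ee_rot": TCP orientation; "ft_force": force on the tool from outside, world axes, zero at the start; "wrist_torque": the same for the moment, N m; "opening": finger opening in m.
Only numpy, scipy, OpenCV 4.12 (cv2) and the standard library are available. Lean on these libraries where they do the work, as an engineer would, in place of code of your own. Each camera call takes 0.05 s, during which the arm holds its last target.

## Working session

There is one attempt and no reset: what is moved stays moved. The work goes in short steps, Python scripts to look and compute and a shell command to move; the robot and the scene stay as the last step left them, time stands still between calls to the robot, and variables do not carry over. Pictures are saved under pics/ and viewed, and the job is handed in when it is done.

```bash
ls; mkdir -p pics
cat > h.py <<'E'
import numpy as np, cv2
from station import sensors, camera, ticket, bot
def grab(name,tag):
    c=camera(name); np.savez(f'pics/{tag}.npz',**{k:np.array(v) for k,v in c.items()})
    cv2.imwrite(f'pics/{tag}.png',cv2.cvtColor(c['img'],cv2.COLOR_RGB2BGR)); return c
def load(tag): return {k:v for k,v in np.load(f'pics/{tag}.npz').items()}
def K(c): return (c['img'].shape[0]/2)/np.tan(np.radians(float(c['fovy']))/2)
def cloud(c):
    f=K(c); v,u=np.mgrid[:c['img'].shape[0],:c['img'].shape[1]]; z=c['z_map']
    P=np.stack([(u-c['cx'])/f*z,(v-c['cy'])/f*z,z],-1)
    return P@np.array(c['rotation']).T+np.array(c['origin'])
def ray(c,u,v,h):
    d=np.array(c['rotation'])@np.array([(u-c['cx'])/K(c),(v-c['cy'])/K(c),1]); o=np.array(c['origin'])
    return o+d*(h-o[2])/d[2]
def proj(c,p):
    q=np.array(c['rotation']).T@(np.array(p)-np.array(c['origin'])); return q[0]/q[2]*K(c)+c['cx'],q[1]/q[2]*K(c)+c['cy']
E
python3 - <<'E'
from h import *
for n in('side','top'):
    c=grab(n,n+'0'); print(n,c['fovy'],c['cx'],c['cy'],c['origin'],c['rotation'])
print(sensors.observe())
E
```

```text
pics
side 54.00916087271721 256.8235941497976 195.72240129825025 [-0.02887772  0.59250559  0.89251841] [[-0.71669564 -0.50602146  0.47988503]
 [-0.69705714  0.49865429 -0.51522349]
 [ 0.02141741 -0.70376572 -0.71010922]]
top 48.02444450115298 250.9316611567564 192.509279541496 [ 0.28309373 -0.01648645  1.42544953] [[-0.00993506 -0.98403869  0.17767708]
 [-0.99994983  0.00955011 -0.00302164]
 [ 0.00127657 -0.17769819 -0.98408421]]
{'time': 0.1, 'joints': array([ 1.04229149,  0.60003673, -0.00256079,  1.60000972,  0.00180217,
        0.94289767, -0.07980055]), 'qvel': array([-0.00036673, -0.00151959, -0.00064504, -0.00153445,  0.00218221,
        0.00161511,  0.00264164]), 'joint_efforts': array([ 5.62331494e-03, -7.77997112e+01,  1.57030463e+00, -2.58627820e+01,
        1.27034527e-02,  5.44123075e-03,  3.15828822e-05]), 'eef_pos': array([ 0.31633898, -0.65187179,  0.20862349]), 'ee_rot': array([[ 8.99628443e-01,  4.36655682e-01, -6.93477088e-04],
       [ 4.36656216e-01, -8.99627706e-01,  1.15735170e-03],
       [-1.18507008e-04, -1.34399758e-03, -9.99999090e-01]]), 'ft_force': array([-0.05057321, -0.01623217, -0.44375998]), 'wrist_torque': array([ 0.02836555, -0.00588214,  0.01147057]), 'opening': 0.08531608247814726}
```

View pics/side0.png

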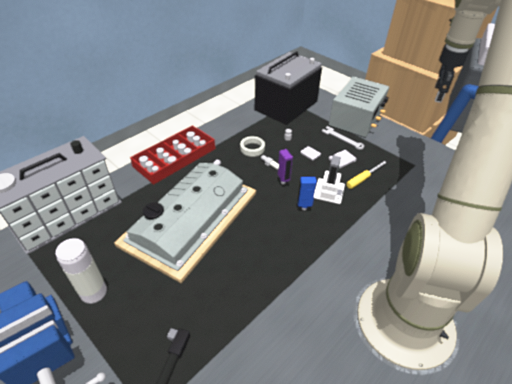

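View pics/top0.png

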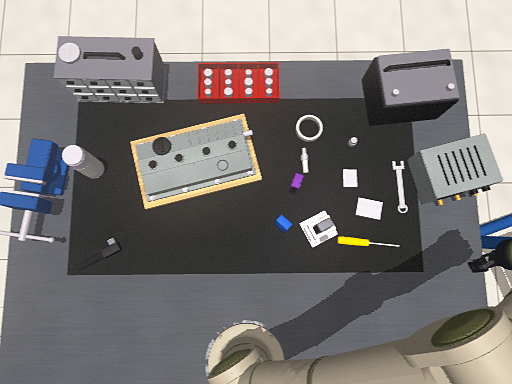

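The top view shows the dock and grey gauge at about (320,229), the small plate at (350,178), the larger plate at (369,209) and the ring at (222,165). The blue and purple look-alikes are at (284,222) and (297,181). Next I'll measure these.

```bash
cat > m.py <<'E'
from h import *
c=load('top0'); s=load('side0'); P=cloud(c); S=cloud(s)
im=c['img']
hsv=cv2.cvtColor(im,cv2.COLOR_RGB2HSV)
# plates
for (u0,u1,v0,v1) in [(338,362,164,192),(352,388,192,224)]:
    m=np.zeros(im.shape[:2],np.uint8); m[v0:v1,u0:u1]=(hsv[v0:v1,u0:u1,2]>120)
    cs,_=cv2.findContours(m,0,2); k=max(cs,key=cv2.contourArea)
    pts=np.array([ray(c,*p[0],0.008)[:2] for p in k])
    r=cv2.minAreaRect((pts*1000).astype(np.float32)); print('plate',r, 'z',np.median(P[m>0][:,2]))
    b=cv2.boxPoints(r); print(b)
# cover board fit
m=((hsv[...,0]>10)&(hsv[...,0]<28)&(hsv[...,1]>70)).astype(np.uint8); m[:100]=0;m[220:]=0;m[:,:120]=0;m[:,275:]=0
ys,xs=np.nonzero(m); pts=np.array([ray(c,x,y,0.018)[:2] for x,y in zip(xs,ys)])
print('board',cv2.minAreaRect((pts*1000).astype(np.float32)))
# dock/gauge points
for nm,Q,I in(('top',P,c['img']),('side',S,s['img'])):
    g=(abs(Q[...,0]-P[229,320,0])<.09)&(abs(Q[...,1]-P[229,320,1])<.09)&(Q[...,2]>.128)&(Q[...,2]<.16)
    pts=Q[g]; print(nm,'gauge top',len(pts),pts.mean(0) if len(pts) else 0)
    if len(pts): print(cv2.minAreaRect((pts[:,:2]*1000).astype(np.float32)))
    g=(abs(Q[...,0]-P[229,320,0])<.09)&(abs(Q[...,1]-P[229,320,1])<.09)&(Q[...,2]>.05)&(Q[...,2]<.065)
    pts=Q[g]
    if len(pts): print('collar',len(pts),cv2.minAreaRect((pts[:,:2]*1000).astype(np.float32)))
    g=(abs(Q[...,0]-P[229,320,0])<.09)&(abs(Q[...,1]-P[229,320,1])<.09)&(Q[...,2]>.006)&(Q[...,2]<.065)
    pts=Q[g]; print('dock all',cv2.minAreaRect((pts[:,:2]*1000).astype(np.float32)), np.histogram(pts[:,2],12))
for t,(u0,u1,v0,v1) in {'top0':(260,420,140,260),'side0':(260,370,120,220)}.items():
    I=cv2.imread(f'pics/{t}.png')[v0:v1,u0:u1]; cv2.imwrite(f'pics/{t}_z.png',cv2.resize(I,None,fx=5 if t=='top0' else 5.5,fy=5 if t=='top0' else 5.5,interpolation=2)[:600,:800])
I=cv2.imread('pics/top0.png')[105:215,120:270]; cv2.imwrite('pics/cov_z.png',cv2.resize(I,None,fx=5,fy=5,interpolation=2))
E
python3 m.py
```

```text
plate ((587.2032470703125, -353.6441955566406), (47.39548873901367, 58.48508071899414), 89.44515228271484) z 0.006928546226378396
[[ 557.7326  -377.05765]
 [ 616.2149  -377.624  ]
 [ 616.6739  -330.23074]
 [ 558.1916  -329.6644 ]]
plate ((482.8624267578125, -411.6683349609375), (83.23458862304688, 60.41912841796875), 77.87752532958984) z 0.009402744423242515
[[ 444.5868  -446.01352]
 [ 503.6586  -458.7017 ]
 [ 521.13806 -377.32315]
 [ 462.06625 -364.63498]]
board ((649.7115478515625, 165.6287841796875), (243.38406372070312, 402.3809509277344), 14.045763969421387)
top gauge top 141 [ 0.41697562 -0.23686405  0.13725343]
((411.78839111328125, -200.9019775390625), (36.422122955322266, 124.23682403564453), 6.928354263305664)
collar 183 ((417.038330078125, -239.4447784423828), (50.80925750732422, 69.69551849365234), 26.654592514038086)
dock all ((403.1731872558594, -229.28407287597656), (173.42359924316406, 172.59085083007812), 87.519775390625) (array([172,  19,  15,  24,  25,  37,  19,   6,   8,  30, 121,  33]), array([0.00602098, 0.01086402, 0.01570705, 0.02055008, 0.02539311,
       0.03023615, 0.03507918, 0.03992221, 0.04476525, 0.04960828,
       0.05445131, 0.05929434, 0.06413738]))
side gauge top 107 [ 0.41607443 -0.23464084  0.13853413]
((413.251708984375, -202.8912353515625), (37.3480224609375, 128.40255737304688), 5.409771919250488)
collar 156 ((419.0080261230469, -242.70361328125), (50.734527587890625, 76.47123718261719), 27.27669334411621)
dock all ((402.7944030761719, -226.67263793945312), (175.6748809814453, 176.3278045654297), 0.5509302616119385) (array([242,  42,  26,  30,  26,  28,  39,  15,  26,  15,  79,  62]), array([0.00600632, 0.01090194, 0.01579755, 0.02069317, 0.02558879,
       0.03048441, 0.03538002, 0.04027564, 0.04517126, 0.05006688,
       0.05496249, 0.05985811, 0.06475373]))
```

View pics/top0_z.png

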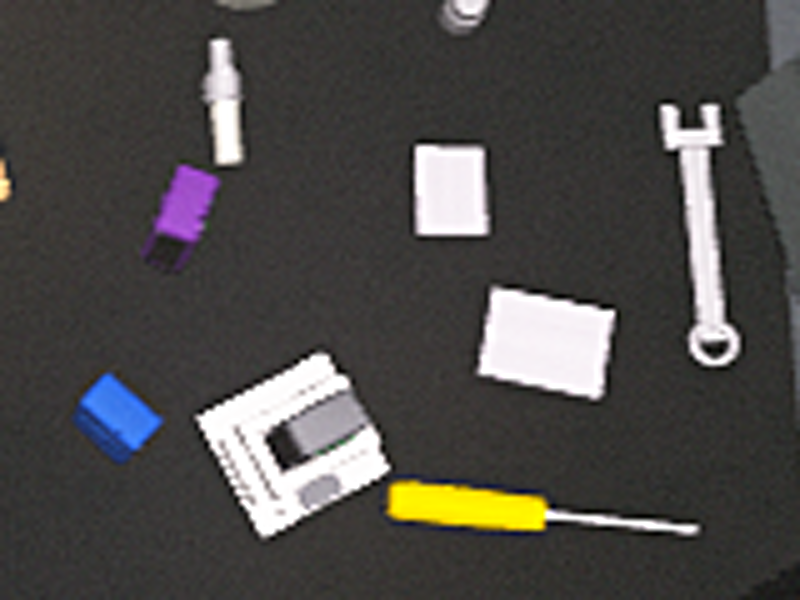

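View pics/side0_z.png

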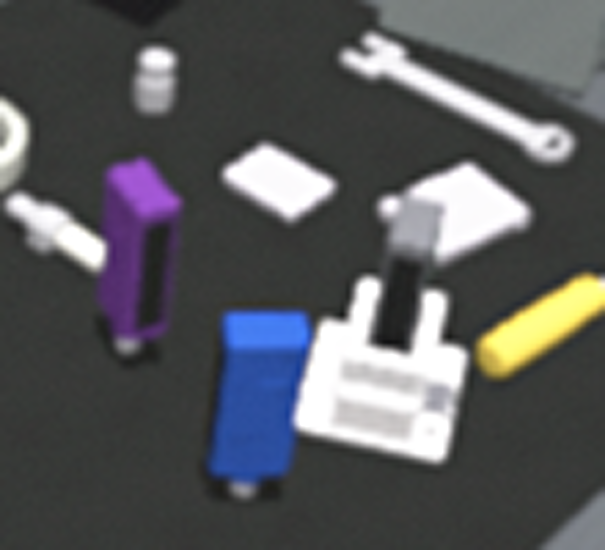

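View pics/cov_z.png

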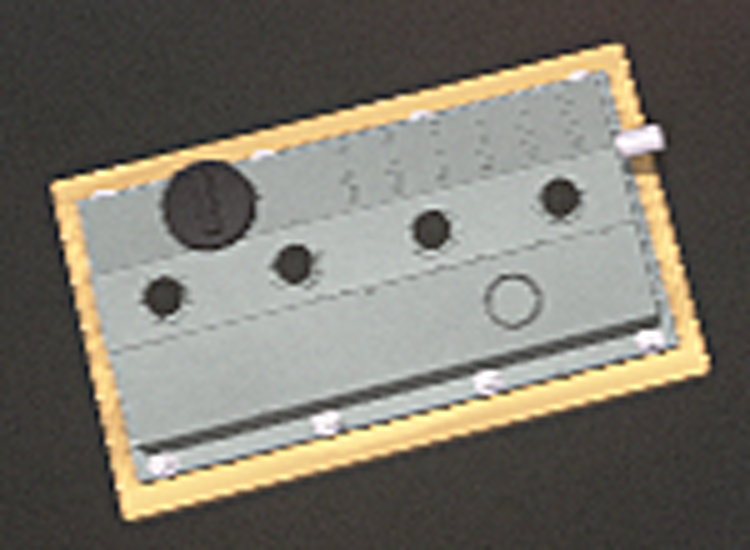

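The collar has a yaw of 26.7° and the gauge's rubber sides run along that y. I'll refine the gauge top and the ring.

```bash
cat > m2.py <<'E'
from h import *
print(dir(bot),[ (a,getattr(bot,a)) for a in dir(bot) if not a.startswith('_') and not callable(getattr(bot,a))])
c=load('top0'); s=load('side0'); P=cloud(c); S=cloud(s)
a=np.radians(26.9); R2=np.array([[np.cos(a),np.sin(a)],[-np.sin(a),np.cos(a)]])
for nm,Q in(('top',P),('side',S)):
    d=(Q[...,:2]-[.417,-.239])@R2.T
    g=(abs(d[...,0])<.04)&(abs(d[...,1])<.05)&(Q[...,2]>.132)&(Q[...,2]<.15); p=Q[g]
    print(nm,len(p),cv2.minAreaRect((p[:,:2]*1000).astype(np.float32)),np.median(p[:,2]),'mid local',[(np.percentile(d[g][:,i],2),np.percentile(d[g][:,i],98)) for i in(0,1)])
# gauge top by colour in top image
im=c['img']; ring=im[105:215,120:270]
gr=cv2.cvtColor(im,cv2.COLOR_RGB2GRAY).astype(float)
for nm,C,(u0,v0),r in(('top',c,(222.6,165.2),9),('side',s,None,9)):
    G=cv2.cvtColor(C['img'],cv2.COLOR_RGB2GRAY).astype(np.float32)
    if u0 is None if False else False: pass
    if nm=='side': u0,v0=proj(C,pt)
    print(nm,'guess',u0,v0)
    bl=cv2.medianBlur(C['img'],15); D=cv2.cvtColor(bl,cv2.COLOR_RGB2GRAY).astype(np.float32)-G
    yy,xx=np.mgrid[:384,:512]; w=(D>18)&(np.hypot(xx-u0,yy-v0)<10)
    ys,xs=np.nonzero(w); e=cv2.fitEllipse(np.stack([xs,ys],1).astype(np.float32)); print(len(xs),e)
    pt=ray(C,e[0][0],e[0][1],.076); print('spot',pt, 'cloud', (P if nm=='top' else S)[int(round(e[0][1])),int(round(e[0][0]))])
    b=np.radians(14.05); o=np.array([.6497,.1656]); q=pt[:2]-o; print('cover frame',q@[np.cos(b),np.sin(b)],q@[-np.sin(b),np.cos(b)])
    Q=P if nm=='top' else S
    d=np.linalg.norm(Q-pt,axis=-1)<.028; pp=Q[d]; m=pp.mean(0); n=np.linalg.svd(pp-m)[2][2]; n*=np.sign(n[2]); print('n',n,'plane at spot dist',(pt-m)@n, np.degrees(np.arccos(n[2])),np.degrees(np.arctan2(n[1],n[0])))
# plate from side
hsv=cv2.cvtColor(s['img'],cv2.COLOR_RGB2HSV)
u,v=proj(s,[.587,-.354,.008]); print(u,v)
m=np.zeros((384,512),np.uint8); u,v=int(u),int(v); m[v-14:v+14,u-15:u+15]=hsv[v-14:v+14,u-15:u+15,2]>130
k=max(cv2.findContours(m,0,2)[0],key=cv2.contourArea)
print('plate side',cv2.minAreaRect(np.array([ray(s,*q[0],.008)[:2]*1000 for q in k],np.float32)))
E
python3 m2.py
```

```text
['MotionError', '__class__', '__delattr__', '__dict__', '__dir__', '__doc__', '__eq__', '__format__', '__ge__', '__getattribute__', '__getstate__', '__gt__', '__hash__', '__init__', '__init_subclass__', '__le__', '__lt__', '__module__', '__ne__', '__new__', '__reduce__', '__reduce_ex__', '__repr__', '__setattr__', '__sizeof__', '__str__', '__subclasshook__', '__weakref__', 'grip_depth'] [('grip_depth', 0.0187)]
top 131 ((417.3958435058594, -239.69967651367188), (26.461536407470703, 45.673561096191406), 27.663084030151367) 0.13778945203241144 mid local [(np.float64(-0.012721166764649613), np.float64(0.012605969169384033)), (np.float64(-0.021641293252062047), np.float64(0.020538562289212654))]
side 94 ((418.1581726074219, -241.33578491210938), (26.704681396484375, 44.86515808105469), 26.643043518066406) 0.14003182801339237 mid local [(np.float64(-0.013294940501785885), np.float64(0.012494093542963826)), (np.float64(-0.024754219799825384), np.float64(0.019537545952778908))]
top guess 222.6 165.2
63 ((222.50111389160156, 165.819580078125), (9.832056045532227, 16.820104598999023), 170.07119750976562)
spot [0.61488067 0.06997063 0.076     ] cloud [0.61509627 0.06857682 0.07262787]
cover frame -0.056993486080283304 -0.08431551017406314
n [-0.38875712 -0.08754848  0.91717128] plane at spot dist 0.002257476277251997 23.484015423328135 -167.30865759067567Traceback (most recent call last):
  File "m2.py", line 12, in <module>
    for nm,C,(u0,v0),r in(('top',c,(222.6,165.2),9),('side',s,None,9)):
             ^^^^^^^
TypeError: cannot unpack non-iterable NoneType object
```

```bash
python3 - <<'E'
t=open('m2.py').read()
t=t.replace("('side',s,None,9)","('side',s,(0,0),9)").replace("""    ys,xs=np.nonzero(w); e=cv2.fitEllipse(np.stack([xs,ys],1).astype(np.float32)); print(len(xs),e)
""","""    for it in range(4):
        W=np.clip(D-6,0,None)*(np.hypot(xx-u0,yy-v0)<11); u0,v0=(W*xx).sum()/W.sum(),(W*yy).sum()/W.sum()
    e=((u0,v0),); print(e); np.save('D.npy',D[int(v0)-10:int(v0)+11,int(u0)-10:int(u0)+11].astype(int)); print(D[int(v0)-9:int(v0)+10,int(u0)-9:int(u0)+10].astype(int))
""")
open('m2.py','w').write(t)
E
python3 m2.py | tail -n +4
```

```text
top guess 222.6 165.2
((np.float64(225.07379709326938), np.float64(174.46874559051784)),)
[[ 18  56  19  -4  -2   0  -1  -3  -5  -4 -10  51  30 -10  -3   5   1   0
    2]
 [ -4  31  21  -5  -5  -3  -5  -4  -6  -9  11  53  27 -10  -3   2   2   2
    5]
 [ -1  38  22  -6  -4  -1  -2  -2  -7 -12  43  63   9  -6  -1   1  -1   2
   -2]
 [ -4  -7  55  34 -12  -8  -3 -12 -15  26  74  25  -4  -2  -2   0  -1  -1
    3]
 [ -1  -3  17  58  49  31   1  27  71  76  26  -2  -3   0   1   0   2   1
    1]
 [  2   1   0  -7  20  56  75  72  25  -6  -4  -2   0  -2   2   1   1   0
   -2]
 [  3   2   0   4   2  -4  -9  -7  -7   2   2  -2   0   3  -2  -3  -7 -18
  -14]
 [  0   4  -1   4  -1  -2  -1   1  -1   1   1  -1  -7 -12 -11  -1   9  58
   80]
 [ -1   2   1   3   2   3   0   0  -3 -17 -13  -1  11  40  68  91  96  91
   92]
 [ -2   2  -1  -4  -4 -16 -12  -7   9  38  69  89  96  90  91  92  94  97
  100]
 [ -3 -13 -14  -7   5  37  70  88  99  95  89  92  89  97 104  64  41  -2
  -27]
 [ 11  35  66  87 100  94  92  94  98  98 103  61  41  21 -12 -26 -19 -16
  -16]
 [ 99  98  92  95  93  96 102  59  43 
[... 2142 characters left out ...]
63  57  31  -4 -19 -19 -10   7  34  32 -16 -37
  -37]
 [ 38  57  64  65  60  62  57  32   3 -14 -18 -13   4  32  30 -15 -36 -36
  -27]
 [ 58  64  65  64  66  60  33   3 -13 -15 -11   4  30  31 -13 -35 -36 -29
  -25]
 [ 65  65  65  66  63  41   7 -14 -14 -10   5  28  28 -12 -35 -38 -29 -25
  -26]]
spot [0.57368539 0.06240335 0.076     ] cloud [0.59578355 0.04508872 0.04533599]
cover frame -0.09879347466361407 -0.08165548473294987
n [-0.79445256 -0.17360984  0.58198347] plane at spot dist 0.022319256441735373 54.40982925959577 -167.67307224860087
310.0601533569904 152.70852822893963
plate side ((588.2796020507812, -355.8782958984375), (55.902809143066406, 68.14334106445312), 89.15160369873047)
```

```bash
cat > ring.py <<'E'
from h import *
def ring(C,u0,v0,rad=7.2,show=True):
    G=cv2.cvtColor(C['img'],cv2.COLOR_RGB2GRAY).astype(np.float32)
    bl=cv2.medianBlur(C['img'],15); D=cv2.cvtColor(bl,cv2.COLOR_RGB2GRAY).astype(np.float32)-G
    yy,xx=np.mgrid[:384,:512]
    # keep only the connected dark component whose bounding box is ring sized
    n,l,st,cen=cv2.connectedComponentsWithStats((D>14).astype(np.uint8),connectivity=8)
    best=min((i for i in range(1,n) if 6<=st[i,2]<=18 and 6<=st[i,3]<=18),key=lambda i:np.hypot(*(st[i,:2]+st[i,2:4]/2-.5-[u0,v0])))
    ys,xs=np.nonzero(l==best); e=cv2.fitEllipse(np.stack([xs,ys],1).astype(np.float32))
    x,y,w,h=st[best,:4]
    return e, (x+w/2-.5,y+h/2-.5,w,h)
if __name__=='__main__':
    b=np.radians(14.05); o=np.array([.6497,.1656]); pt=None
    for nm in('top0','side0'):
        C=load(nm); g=(222.3,165.3) if nm=='top0' else proj(C,pt)
        e,bb=ring(C,*g); print(nm,g,e,bb)
        pt=ray(C,*e[0],.076); q=pt[:2]-o; print(pt,'cover frame',q@[np.cos(b),np.sin(b)],q@[-np.sin(b),np.cos(b)])
E
python3 ring.py
```

```text
top0 (222.3, 165.3) ((222.19541931152344, 164.81166076660156), (10.083183288574219, 10.906660079956055), 88.29940795898438) (np.float64(222.0), np.float64(165.0), np.int32(13), np.int32(11))
[0.61822433 0.0709604  0.076     ] cover frame -0.05350956460100586 -0.08416708050714906
side0 (np.float64(218.56068058658255), np.float64(191.5356393722627)) ((218.66259765625, 190.93324279785156), (9.38209342956543, 11.030892372131348), 119.60501861572266) (np.float64(218.5), np.float64(191.0), np.int32(12), np.int32(11))
[0.61997921 0.06897713 0.076     ] cover frame -0.05228866640356809 -0.08651705217377716
```

```bash
python3 - <<'E'
from h import *
for n in('top0','side0'):
    c=load(n);P=cloud(c);h=cv2.cvtColor(c['img'],cv2.COLOR_RGB2HSV)
    m=(h[...,0]>100)&(h[...,0]<130)&(h[...,1]>120)&(abs(P[...,1]+.14)<.1)&(abs(P[...,0]-.45)<.15)&(P[...,2]>.1)
    p=P[m]; print(cv2.minAreaRect((p[:,:2]*1000).astype(np.float32)),p[:,2].max())
    r=cv2.boxPoints(cv2.minAreaRect(p[:,:2].astype(np.float32)))-np.array([.4177,-.2403]); a=np.radians(26.9)
    print(r@np.array([[np.cos(a),-np.sin(a)],[np.sin(a),np.cos(a)]]))
E
python3 -m crank '[{"tx":3.0,"ty":-3.7},{"tx":3.4,"ty":-4.1},{"tx":3.4,"ty":-4.1},{"tx":3.4,"ty":-4.1},{"tx":3.4,"ty":-4.1},{"tx":3.4,"ty":-4.1},{"tx":3.4,"ty":-4.1},{"tx":3.4,"ty":-4.0}]'
```

```text
((425.565185546875, -117.40187072753906), (45.013912200927734, 26.846189498901367), 45.97385025024414) 0.13445213284031565
[[0.03695974 0.11137293]
 [0.04573272 0.08600065]
 [0.08827532 0.1007106 ]
 [0.07950233 0.12608287]]
((426.67333984375, -117.47105407714844), (44.3548469543457, 27.67677879333496), 45.39921569824219) 0.13446195178944786
[[0.03815223 0.11156527]
 [0.04693383 0.08531861]
 [0.08899678 0.09939204]
 [0.08021518 0.1256387 ]]$[0]: bad value
```

```bash
python3 -m crank '[{"tx":3.0,"ty":-3.7,"tz":0,"wx":0,"wy":0,"wz":-0.0175,"jaw":8.5},{"tx":3.4,"ty":-4.1,"tz":0,"wx":0,"wy":0,"wz":0,"jaw":8.5},{"tx":3.4,"ty":-4.1,"tz":0,"wx":0,"wy":0,"wz":0,"jaw":8.5},{"tx":3.4,"ty":-4.1,"tz":0,"wx":0,"wy":0,"wz":0,"jaw":8.5},{"tx":3.4,"ty":-4.1,"tz":0,"wx":0,"wy":0,"wz":0,"jaw":8.5},{"tx":3.4,"ty":-4.1,"tz":0,"wx":0,"wy":0,"wz":0,"jaw":8.5},{"tx":3.4,"ty":-4.1,"tz":0,"wx":0,"wy":0,"wz":0,"jaw":8.5},{"tx":3.4,"ty":-4.0,"tz":0,"wx":0,"wy":0,"wz":0,"jaw":8.5}]'
```

```text
time: 1.1
eef_pos: [0.4104, -0.2414, 0.2093]
ee_rot: [[0.892, 0.452, -0.0], [0.452, -0.892, 0.0], [-0.0, -0.0, -1.0]]
ft_force: [0.9, -0.1, 0.1]
opening: 0.0852
```

```bash
cat > d.py <<'E'
import sys
from h import *
from scipy.spatial.transform import Rotation as Ro
def delta(p=None,R=None):
    s=sensors.observe(); A=np.array(s['ee_rot']); q=np.array(s['eef_pos'])
    print('t',s['time'],'pos',q.round(4),'F',np.round(s['ft_force'],2),'T',np.round(s['wrist_torque'],3),'open',round(s['opening'],4),'j',np.round(s['joints'],2))
    if p is not None: print('d cm',(A.T@(np.array(p)-q)*100).round(2))
    if R is not None: print('rotvec tool',Ro.from_matrix(A.T@R).as_rotvec().round(4))
def down(yawdeg):
    a=np.radians(yawdeg); return np.array([[np.cos(a),np.sin(a),0],[np.sin(a),-np.cos(a),0],[0,0,-1]])
E
python3 -m crank '[{"tx":0,"ty":0,"tz":0,"wx":0,"wy":0,"wz":0,"jaw":7.5},{"tx":0,"ty":0,"tz":0,"wx":0,"wy":0,"wz":0,"jaw":7.5}]'
python3 -c "
from d import *
delta([.4177,-.2403,.088],down(26.9))"
```

```text
time: 1.35
eef_pos: [0.4102, -0.2435, 0.2094]
ee_rot: [[0.892, 0.453, -0.0], [0.453, -0.892, -0.0], [-0.0, 0.0, -1.0]]
ft_force: [-0.0, -0.7, 0.2]
opening: 0.075
t 1.35 pos [ 0.4102 -0.2435  0.2094] F [-0.03 -0.68  0.17] T [ 0.057  0.053 -0.018] open 0.075 j [ 0.46  0.31 -0.06  2.15  0.03  0.69 -0.72]
d cm [ 0.82  0.05 12.14]
rotvec tool [0.0002 0.0003 0.0003]
```

```bash
python3 -m crank '[{"tx":0.8,"ty":0.05,"tz":2.0,"wx":0,"wy":0,"wz":0,"jaw":7.5},{"tx":0,"ty":0,"tz":3.0,"wx":0,"wy":0,"wz":0,"jaw":7.5},{"tx":0,"ty":0,"tz":1.0,"wx":0,"wy":0,"wz":0,"jaw":7.5},{"tx":0,"ty":0,"tz":0,"wx":0,"wy":0,"wz":0,"jaw":7.5}]'
python3 - <<'E'
from d import *
delta([.4177,-.2403,.088],down(26.9))
a=grab('side','side1')['img'];b=grab('top','top1')['img']
I=np.hstack([cv2.resize(a[100:240,260:400],(400,400),interpolation=2),cv2.resize(b[160:300,250:390],(400,400),interpolation=2)])
cv2.imwrite('pics/v1.png',I[...,::-1])
E
```

```text
time: 1.85
eef_pos: [0.4171, -0.2408, 0.149]
ee_rot: [[0.893, 0.451, -0.001], [0.451, -0.893, 0.0], [-0.001, -0.001, -1.0]]
ft_force: [1.0, -0.5, 1.0]
opening: 0.0749
t 1.85 pos [ 0.4171 -0.2408  0.149 ] F [ 0.98 -0.46  1.04] T [-0.02  -0.008  0.023] open 0.0749 j [ 0.45  0.4  -0.05  2.2   0.04  0.54 -0.74]
d cm [ 0.09 -0.01  6.1 ]
rotvec tool [-0.001   0.0012 -0.0017]
```

View pics/v1.png

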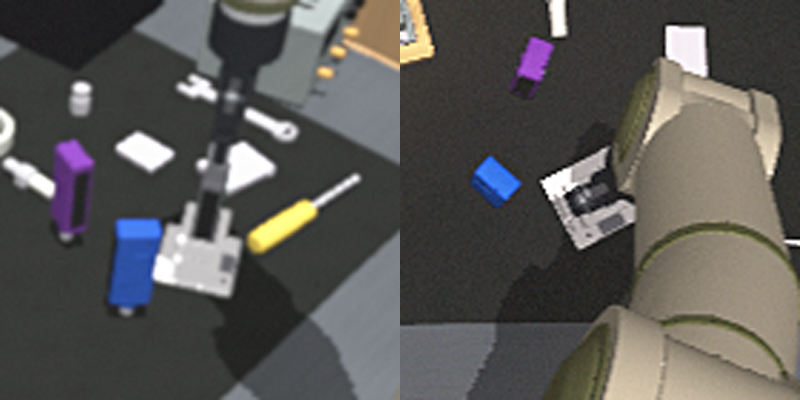

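The gripper sits over the gauge at about (215,170) in the side crop, with the fingers either side of the collar uprights. I'll descend and close.

```bash
python3 -m crank '[{"tx":0.05,"ty":0,"tz":2.0,"wx":0,"wy":0,"wz":0,"jaw":7.5},{"tx":0,"ty":0,"tz":2.2,"wx":0,"wy":0,"wz":0,"jaw":7.5},{"tx":0,"ty":0,"tz":1.7,"wx":0,"wy":0,"wz":0,"jaw":7.5},{"tx":0,"ty":0,"tz":0.6,"wx":0,"wy":0,"wz":0,"jaw":7.5},{"tx":0,"ty":0,"tz":0,"wx":0,"wy":0,"wz":0,"jaw":7.5}]'
python3 - <<'E'
from d import *
delta([.4177,-.2403,.082],down(26.9))
a=grab('side','side2')['img']
cv2.imwrite('pics/v2.png',cv2.resize(a[120:240,270:390],(600,600),interpolation=2)[...,::-1])
E
```

```text
time: 2.58
eef_pos: [0.4183, -0.24, 0.0848]
ee_rot: [[0.892, 0.452, 0.0], [0.452, -0.892, -0.0], [0.0, 0.0, -1.0]]
ft_force: [0.4, -0.2, -1.7]
opening: 0.0748
t 2.575 pos [ 0.4183 -0.24    0.0848] F [ 0.37 -0.2  -1.7 ] T [ 0.014  0.026 -0.026] open 0.0748 j [ 0.43  0.52 -0.04  2.25  0.06  0.37 -0.76]
d cm [-0.07  0.    0.28]
rotvec tool [ 0.0004 -0.0001 -0.0003]
```

View pics/v2.png

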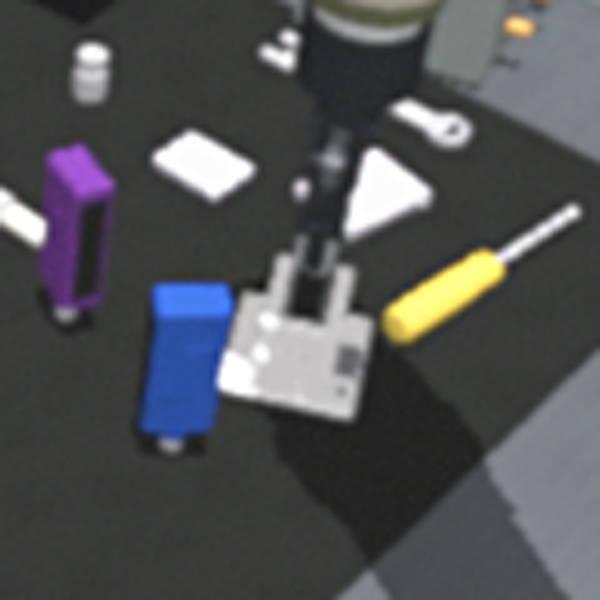

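```bash
python3 -m crank '[{"tx":0,"ty":0,"tz":0,"wx":0,"wy":0,"wz":0,"jaw":3.0},{"tx":0,"ty":0,"tz":0,"wx":0,"wy":0,"wz":0,"jaw":3.0},{"tx":0,"ty":0,"tz":0,"wx":0,"wy":0,"wz":0,"jaw":3.0},{"tx":0,"ty":0,"tz":0,"wx":0,"wy":0,"wz":0,"jaw":3.0}]'
python3 -c "
from d import *
delta([.4177,-.2403,.082],down(26.9))"
```

```text
time: 3.12
eef_pos: [0.4186, -0.2402, 0.0851]
ee_rot: [[0.892, 0.452, 0.001], [0.452, -0.892, -0.001], [0.001, 0.001, -1.0]]
ft_force: [-0.5, 0.1, 7.1]
opening: 0.0453
t 3.125 pos [ 0.4186 -0.2402  0.0851] F [-0.51  0.05  7.06] T [0.016 0.138 0.02 ] open 0.0453 j [ 0.43  0.52 -0.04  2.25  0.06  0.37 -0.76]
d cm [-0.09 -0.03  0.31]
rotvec tool [ 0.0014 -0.0009 -0.0004]
```

```bash
python3 -m crank '[{"tx":0,"ty":0,"tz":-0.7,"wx":0,"wy":0,"wz":0,"jaw":3.0},{"tx":0,"ty":0,"tz":-1.8,"wx":0,"wy":0,"wz":0,"jaw":3.0},{"tx":0,"ty":0,"tz":-2.0,"wx":0,"wy":0,"wz":0,"jaw":3.0},{"tx":0,"ty":0,"tz":-2.0,"wx":0,"wy":0,"wz":0,"jaw":3.0},{"tx":0,"ty":0,"tz":-2.0,"wx":0,"wy":0,"wz":0,"jaw":3.0},{"tx":0,"ty":0,"tz":-1.5,"wx":0,"wy":0,"wz":0,"jaw":3.0},{"tx":0,"ty":0,"tz":0,"wx":0,"wy":0,"wz":0,"jaw":3.0}]'
python3 - <<'E'
from d import *
delta([.5875,-.3545,.17],down(26.9))
a=grab('side','side3')['img'];b=grab('top','top3')['img']
I=np.hstack([cv2.resize(a[90:210,270:390],(400,400),interpolation=2),cv2.resize(b[160:300,250:390],(400,400),interpolation=2)])
cv2.imwrite('pics/v3.png',I[...,::-1])
E
```

```text
time: 4.0
eef_pos: [0.4184, -0.24, 0.1855]
ee_rot: [[0.892, 0.452, 0.002], [0.452, -0.892, -0.001], [0.001, 0.002, -1.0]]
ft_force: [-0.4, 0.1, -1.7]
opening: 0.0452
t 4.0 pos [ 0.4184 -0.24    0.1855] F [-0.39  0.08 -1.75] T [ 0.002 -0.01  -0.076] open 0.0452 j [ 0.45  0.35 -0.06  2.17  0.03  0.63 -0.74]
d cm [ 9.9  17.86  1.59]
rotvec tool [ 0.0017 -0.0013 -0.0003]
```

View pics/v3.png

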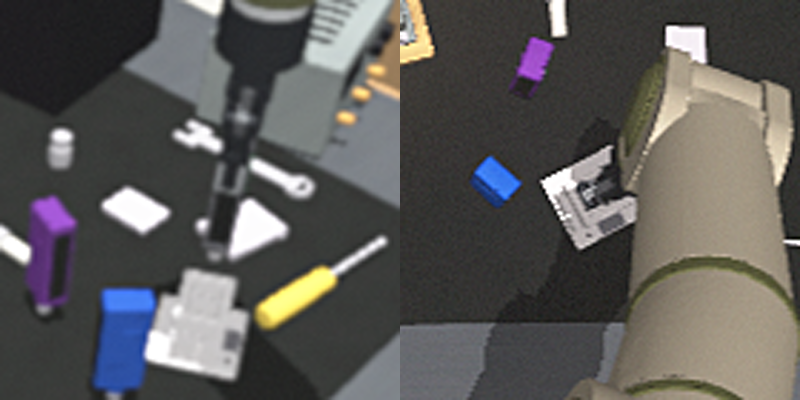

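The gauge is out of the dock, hanging upright at about (220,215) in the side crop. Next I'll go above the small plate.

```bash
python3 -m crank '[{"tx":1.0,"ty":1.8,"tz":0,"wx":0,"wy":0,"wz":0,"jaw":3.0},{"tx":2.0,"ty":3.6,"tz":0,"wx":0,"wy":0,"wz":0,"jaw":3.0},{"tx":2.0,"ty":3.6,"tz":0,"wx":0,"wy":0,"wz":0,"jaw":3.0},{"tx":2.0,"ty":3.6,"tz":0,"wx":0,"wy":0,"wz":0,"jaw":3.0},{"tx":1.8,"ty":3.2,"tz":0,"wx":0,"wy":0,"wz":0,"jaw":3.0},{"tx":1.1,"ty":2.06,"tz":0,"wx":0,"wy":0,"wz":0,"jaw":3.0},{"tx":0,"ty":0,"tz":0,"wx":0,"wy":0,"wz":0,"jaw":3.0},{"tx":0,"ty":0,"tz":0,"wx":0,"wy":0,"wz":0,"jaw":3.0}]'
python3 - <<'E'
from d import *
delta([.5875,-.3545,.095],down(26.9))
E
```

```text
time: 5.1
eef_pos: [0.586, -0.3535, 0.1833]
ee_rot: [[0.892, 0.452, -0.002], [0.452, -0.892, 0.001], [-0.001, -0.002, -1.0]]
ft_force: [-0.8, 1.1, -1.3]
opening: 0.0453
t 5.1 pos [ 0.586  -0.3535  0.1833] F [-0.78  1.12 -1.34] T [-0.001  0.008  0.05 ] open 0.0453 j [ 0.49  0.58 -0.04  1.72  0.03  0.85 -0.67]
d cm [0.1  0.18 8.83]
rotvec tool [-0.002   0.0014 -0.0001]
```

```bash
python3 -m crank '[{"tx":0.1,"ty":0.2,"tz":2.0,"wx":0,"wy":0,"wz":0,"jaw":3.0},{"tx":0,"ty":0,"tz":2.6,"wx":0,"wy":0,"wz":0,"jaw":3.0},{"tx":0,"ty":0,"tz":2.4,"wx":0,"wy":0,"wz":0,"jaw":3.0},{"tx":0,"ty":0,"tz":1.2,"wx":0,"wy":0,"wz":0,"jaw":3.0},{"tx":0,"ty":0,"tz":0,"wx":0,"wy":0,"wz":0,"jaw":3.0},{"tx":0,"ty":0,"tz":0,"wx":0,"wy":0,"wz":0,"jaw":3.0}]'
python3 - <<'E'
from d import *
delta([.5875,-.3545,.0781],down(26.9))
a=grab('side','side4')['img'];b=grab('top','top4')['img']
I=np.hstack([cv2.resize(a[90:190,260:360],(400,400),interpolation=2),cv2.resize(b[130:230,310:410],(400,400),interpolation=2)])
cv2.imwrite('pics/v4.png',I[...,::-1])
E
```

```text
time: 5.85
eef_pos: [0.5893, -0.3558, 0.103]
ee_rot: [[0.892, 0.452, 0.001], [0.452, -0.892, -0.0], [0.001, 0.001, -1.0]]
ft_force: [0.2, -0.2, -1.6]
opening: 0.0452
t 5.85 pos [ 0.5893 -0.3558  0.103 ] F [ 0.23 -0.15 -1.57] T [ 0.021 -0.042  0.048] open 0.0452 j [ 0.49  0.67 -0.04  1.77  0.04  0.7  -0.68]
d cm [-0.1  -0.2   2.49]
rotvec tool [ 0.0008 -0.0006 -0.0001]
```

View pics/v4.png

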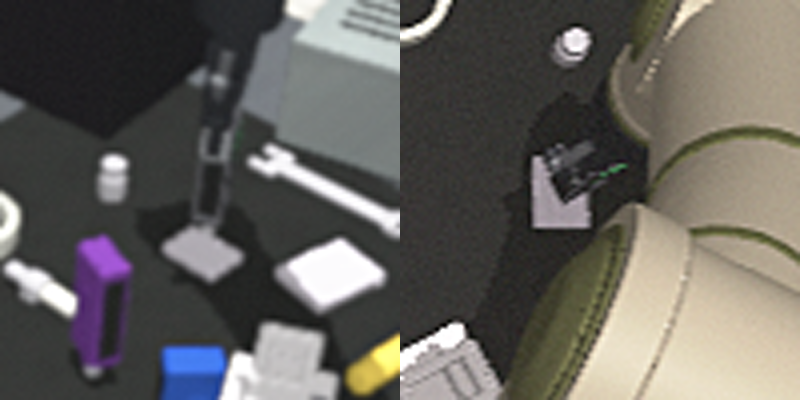

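```bash
python3 -m crank '[{"tx":-0.1,"ty":-0.15,"tz":0.8,"wx":0,"wy":0,"wz":0,"jaw":3.0},{"tx":0,"ty":0,"tz":0.7,"wx":0,"wy":0,"wz":0,"jaw":3.0},{"tx":0,"ty":0,"tz":0.2,"wx":0,"wy":0,"wz":0,"jaw":3.0},{"tx":0,"ty":0,"tz":0,"wx":0,"wy":0,"wz":0,"jaw":3.0},{"tx":0,"ty":0,"tz":0,"wx":0,"wy":0,"wz":0,"jaw":3.0}]'
python3 - <<'E'
from d import *
delta([.5875,-.3545,.0781],down(26.9))
a=camera('side');b=load('side4')
pt=[.588,-.3548,.0085]; print(proj(a,[.588,-.3548,.0855-.0751]),proj(a,[.5875,-.3545,.008]))
cv2.imwrite('pics/v5.png',cv2.resize(a['img'][110:180,275:345],(560,560),interpolation=2)[...,::-1])
E
```

```text
time: 6.58
eef_pos: [0.5875, -0.3548, 0.0855]
ee_rot: [[0.892, 0.452, 0.0], [0.452, -0.892, -0.0], [0.0, 0.0, -1.0]]
ft_force: [-0.0, -0.2, -1.5]
opening: 0.0455
t 6.575 pos [ 0.5875 -0.3548  0.0855] F [-0.05 -0.16 -1.54] T [ 0.001 -0.037 -0.055] open 0.0455 j [ 0.49  0.69 -0.04  1.79  0.04  0.67 -0.68]
d cm [ 0.01 -0.03  0.74]
rotvec tool [ 0.0002 -0.0001 -0.0002]
(np.float64(310.06205519682555), np.float64(151.99090553173127)) (np.float64(310.0387713379533), np.float64(152.58963696480583))
```

View pics/v5.png

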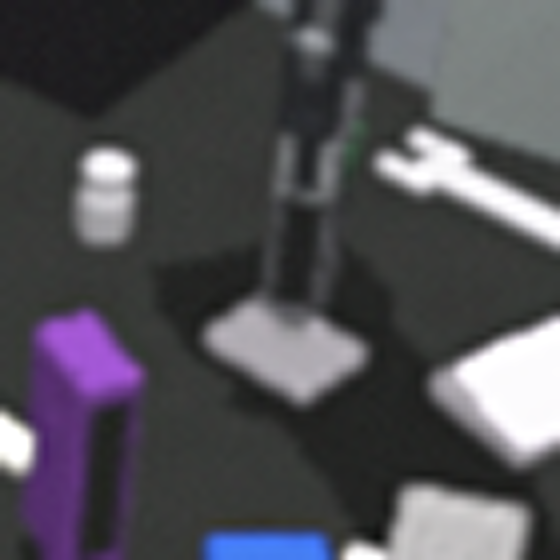

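```bash
cat > ax.py <<'E'
from d import *
def axis(c,tip,up,name,u0,u1,v0,v1,k,spot=None):
    I=cv2.resize(c['img'][v0:v1,u0:u1],None,fx=k,fy=k,interpolation=2)[...,::-1].copy(); J=I.copy()
    f=lambda p:tuple(int(round((a-b+.5)*k)) for a,b in zip(proj(c,p),(u0,v0)))
    for L in(0,.012,.024,.129):
        cv2.circle(J,f(np.array(tip)+np.array(up)*L),2,(0,0,255),-1)
    if spot is not None: cv2.circle(J,f(spot),2,(0,255,0),-1)
    cv2.imwrite(name,np.hstack([I,J]))
E
python3 - <<'E'
from ax import *
c=grab('side','side6'); t=grab('top','top6')
axis(c,[.5875,-.3548,.0855-.0751],[0,0,1],'pics/v6.png',290,340,110,170,8,[.5875,-.3545,.008])
axis(t,[.5875,-.3548,.0855-.0751],[0,0,1],'pics/v6t.png',325,375,150,200,8,[.5875,-.3545,.008])
E
```

```text
(no output)
```

View pics/v6.png

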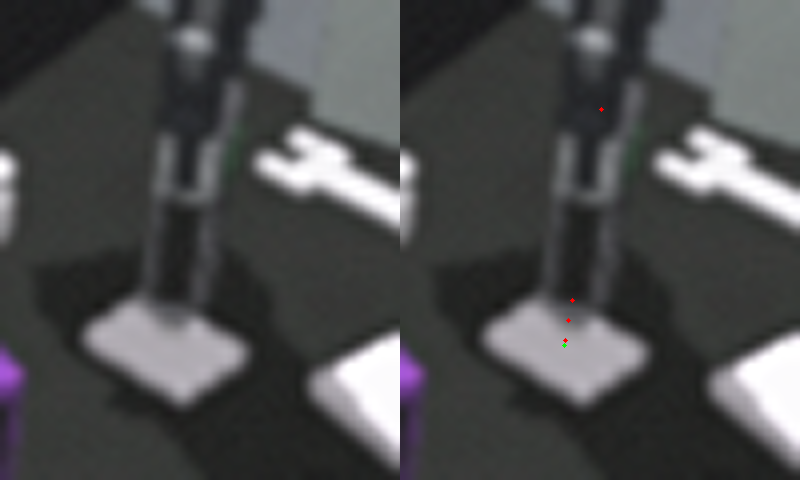

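View pics/v6t.png

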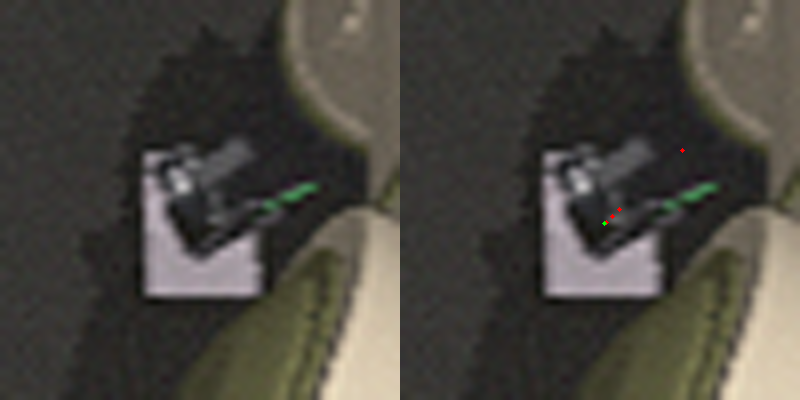

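```bash
python3 -m crank '[{"tx":0.13,"ty":-0.04,"tz":0.1,"wx":0,"wy":0,"wz":0,"jaw":3.0},{"tx":0,"ty":0,"tz":0.15,"wx":0,"wy":0,"wz":0,"jaw":3.0},{"tx":0,"ty":0,"tz":0.1,"wx":0,"wy":0,"wz":0,"jaw":3.0},{"tx":0,"ty":0,"tz":0,"wx":0,"wy":0,"wz":0,"jaw":3.0}]'
python3 - <<'E'
from d import *
delta([.5885,-.3538,.0781],down(26.9))
E
```

```text
time: 7.22
eef_pos: [0.5885, -0.3537, 0.082]
ee_rot: [[0.892, 0.452, 0.0], [0.452, -0.892, 0.0], [0.0, 0.0, -1.0]]
ft_force: [0.7, 0.8, 1.0]
opening: 0.0449
t 7.225 pos [ 0.5885 -0.3537  0.082 ] F [0.74 0.77 0.97] T [ 0.267 -0.024  0.024] open 0.0449 j [ 0.48  0.69 -0.04  1.79  0.04  0.66 -0.68]
d cm [-0.01  0.01  0.39]
rotvec tool [ 0.     -0.0002 -0.0001]
```

Contact is made: the force has risen 2.5 N, which is the spring's start. Now I'll press in towards +5 N.

```bash
python3 -m crank '[{"tx":0,"ty":0,"tz":0.15,"wx":0,"wy":0,"wz":0,"jaw":3.0},{"tx":0,"ty":0,"tz":0.15,"wx":0,"wy":0,"wz":0,"jaw":3.0},{"tx":0,"ty":0,"tz":0,"wx":0,"wy":0,"wz":0,"jaw":3.0},{"tx":0,"ty":0,"tz":0,"wx":0,"wy":0,"wz":0,"jaw":3.0}]'
python3 - <<'E'
from d import *
delta([.5885,-.3538,.0781],down(26.9))
E
```

```text
time: 7.72
eef_pos: [0.5885, -0.3538, 0.079]
ee_rot: [[0.892, 0.452, 0.0], [0.452, -0.892, -0.0], [0.0, 0.0, -1.0]]
ft_force: [-0.4, 1.1, 3.3]
opening: 0.0454
t 7.725 pos [ 0.5885 -0.3538  0.079 ] F [-0.38  1.15  3.33] T [ 0.334 -0.078 -0.027] open 0.0454 j [ 0.48  0.7  -0.04  1.79  0.04  0.65 -0.68]
d cm [-0.    0.    0.09]
rotvec tool [ 0.0002 -0.0002 -0.0001]
```

```bash
python3 -m crank '[{"tx":0,"ty":0,"tz":0.03,"wx":0,"wy":0,"wz":0,"jaw":3.0},{"tx":0,"ty":0,"tz":0,"wx":0,"wy":0,"wz":0,"jaw":3.0},{"tx":0,"ty":0,"tz":0,"wx":0,"wy":0,"wz":0,"jaw":3.0},{"tx":0,"ty":0,"tz":0,"wx":0,"wy":0,"wz":0,"jaw":3.0}]'
python3 -m crank '[{"tx":0,"ty":0,"tz":0,"wx":0,"wy":0,"wz":0,"jaw":3.0},{"tx":0,"ty":0,"tz":0,"wx":0,"wy":0,"wz":0,"jaw":3.0},{"tx":0,"ty":0,"tz":0,"wx":0,"wy":0,"wz":0,"jaw":3.0},{"tx":0,"ty":0,"tz":0,"wx":0,"wy":0,"wz":0,"jaw":3.0}]'
python3 - <<'E'
from ax import *
delta([.5885,-.3538,.0781],down(26.9))
c=grab('side','side7')
delta()
axis(c,[.5885,-.3538,.008],[0,0,1],'pics/v7.png',290,340,110,170,8,[.5875,-.3545,.008])
E
```

```text
time: 8.22
eef_pos: [0.5885, -0.3538, 0.0786]
ee_rot: [[0.892, 0.452, 0.0], [0.452, -0.892, -0.0], [0.0, 0.0, -1.0]]
ft_force: [0.1, 1.1, 4.7]
opening: 0.0452
time: 8.72
eef_pos: [0.5884, -0.3538, 0.0786]
ee_rot: [[0.892, 0.452, 0.0], [0.452, -0.892, -0.0], [0.0, 0.0, -1.0]]
ft_force: [0.9, 0.9, 3.5]
opening: 0.0454
t 8.725 pos [ 0.5884 -0.3538  0.0786] F [0.9  0.92 3.55] T [ 0.323 -0.251  0.001] open 0.0454 j [ 0.48  0.7  -0.04  1.79  0.04  0.65 -0.68]
d cm [0.01 0.   0.05]
rotvec tool [ 0.0001 -0.     -0.0002]
t 8.775 pos [ 0.5884 -0.3538  0.0786] F [0.97 1.67 2.58] T [ 0.24  -0.327 -0.054] open 0.0452 j [ 0.48  0.7  -0.04  1.79  0.04  0.65 -0.68]
```

View pics/v7.png

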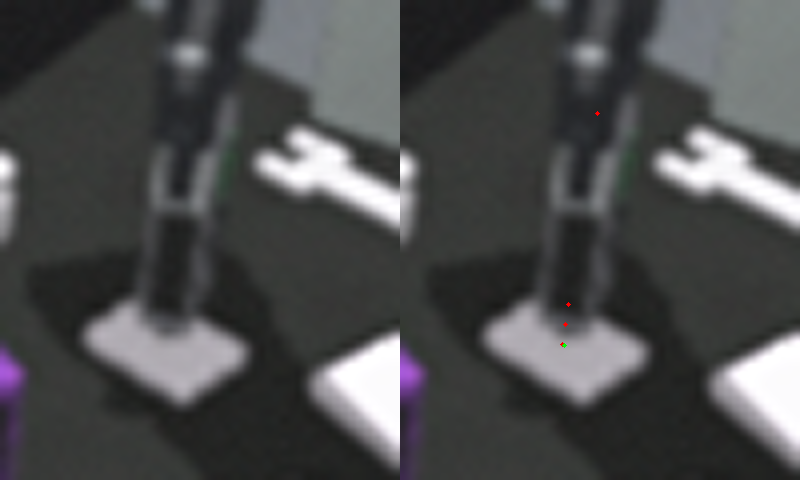

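```bash
cat > box.py <<'E'
from d import *
def box(tag,name,tcp,R,L,u0,u1,v0,v1,k,foot=.012,off=(0,0)):
    c=load(tag); I=cv2.resize(c['img'][v0:v1,u0:u1],None,fx=k,fy=k,interpolation=2)[...,::-1].copy(); J=I.copy()
    f=lambda p:tuple(int(round((a-b+.5)*k)) for a,b in zip(proj(c,p),(u0,v0)))
    T=lambda x,y,z:f(np.array(tcp)+R@np.array([x+off[0],y+off[1],L-z]))
    for z in(0,.105):
        q=[T(sx*.0135,sy*.023,z) for sx,sy in((1,1),(1,-1),(-1,-1),(-1,1))]
        cv2.polylines(J,[np.array(q)],True,(0,0,255),1)
    for z,r in((-.012,.010),(-.012-foot,.0065)):
        q=[T(r*np.cos(a),r*np.sin(a),z) for a in np.linspace(0,6.28,16)]
        cv2.polylines(J,[np.array(q)],True,(0,255,255),1)
    cv2.imwrite(name,np.hstack([I,J]))
if __name__=='__main__':
    box('side3','pics/b3.png',[.4184,-.24,.1855],down(26.9),.0511,310,360,105,180,8)
    box('side7','pics/b7.png',[.5884,-.3538,.0786],down(26.9),.0511,290,340,110,170,8,.007)
E
python3 box.py
```

```text
(no output)
```

View pics/b3.png

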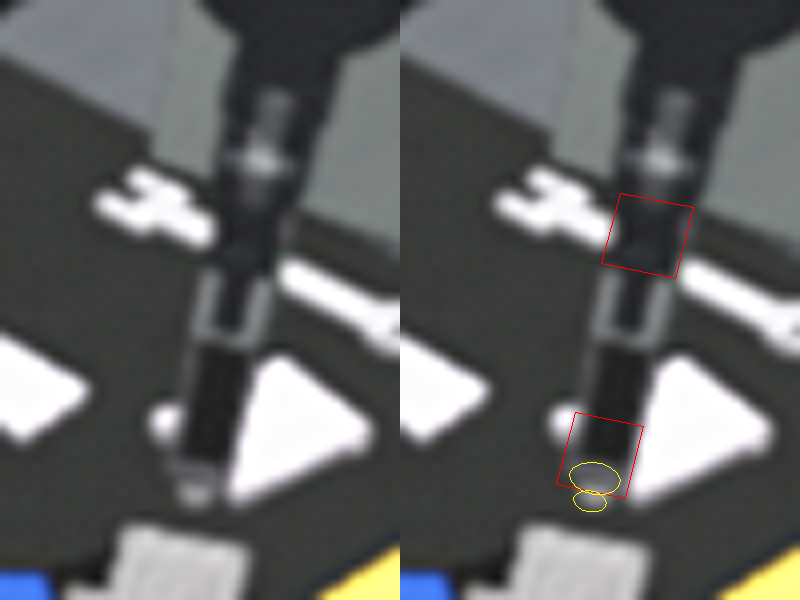

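View pics/b7.png

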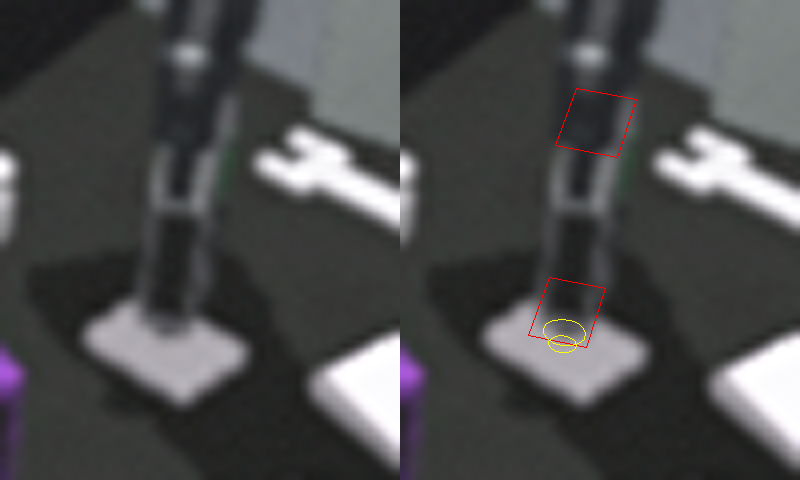

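```bash
python3 -m crank '[{"tx":0,"ty":0,"tz":0.03,"wx":0,"wy":0,"wz":0,"jaw":3.0},{"tx":0,"ty":0,"tz":0,"wx":0,"wy":0,"wz":0,"jaw":3.0},{"tx":0,"ty":0,"tz":0,"wx":0,"wy":0,"wz":0,"jaw":3.0},{"tx":0,"ty":0,"tz":0,"wx":0,"wy":0,"wz":0,"jaw":3.0},{"tx":0,"ty":0,"tz":0,"wx":0,"wy":0,"wz":0,"jaw":3.0},{"tx":0,"ty":0,"tz":0,"wx":0,"wy":0,"wz":0,"jaw":3.0},{"tx":0,"ty":0,"tz":0,"wx":0,"wy":0,"wz":0,"jaw":3.0},{"tx":0,"ty":0,"tz":0,"wx":0,"wy":0,"wz":0,"jaw":3.0}]'
python3 -m crank '[{"tx":0,"ty":0,"tz":0,"wx":0,"wy":0,"wz":0,"jaw":3.0},{"tx":0,"ty":0,"tz":0,"wx":0,"wy":0,"wz":0,"jaw":3.0},{"tx":0,"ty":0,"tz":-1.0,"wx":0,"wy":0,"wz":0,"jaw":3.0},{"tx":0,"ty":0,"tz":-2.0,"wx":0,"wy":0,"wz":0,"jaw":3.0},{"tx":0,"ty":0,"tz":-3.0,"wx":0,"wy":0,"wz":0,"jaw":3.0},{"tx":0,"ty":0,"tz":-3.5,"wx":0,"wy":0,"wz":0,"jaw":3.0},{"tx":0,"ty":0,"tz":-3.5,"wx":0,"wy":0,"wz":0,"jaw":3.0},{"tx":0,"ty":0,"tz":-3.0,"wx":0,"wy":0,"wz":0,"jaw":3.0}]'
python3 -m crank '[{"tx":0,"ty":0,"tz":-2.0,"wx":0,"wy":0,"wz":0,"jaw":3.0},{"tx":0,"ty":0,"tz":0,"wx":0,"wy":0,"wz":0,"jaw":3.0}]'
python3 - <<'E'
from d import *
spot=np.array([.618,.070,.0757]); b=np.radians(14.05); n=np.array([-np.sin(np.radians(21.8))*np.cos(b),-np.sin(np.radians(21.8))*np.sin(b),np.cos(np.radians(21.8))])
R0=down(26.9)
# minimal rotation taking tool z from -Z to -n
ax=np.cross([0,0,-1],-n); R=Ro.from_rotvec(ax/np.linalg.norm(ax)*np.radians(21.8)).as_matrix()@R0
np.save('R.npy',R); np.save('n.npy',n); print(R,n)
delta(spot+n*(.0751+.10),R)
delta(spot+n*(.0751+.03),R)
E
```

```text
time: 9.78
eef_pos: [0.5884, -0.3538, 0.0783]
ee_rot: [[0.892, 0.452, 0.0], [0.452, -0.892, -0.0], [0.0, 0.0, -1.0]]
ft_force: [1.6, 0.1, 3.4]
opening: 0.0453
time: 10.78
eef_pos: [0.5878, -0.3539, 0.2409]
ee_rot: [[0.892, 0.452, 0.0], [0.452, -0.892, -0.001], [0.0, 0.001, -1.0]]
ft_force: [-0.7, 0.7, -2.0]
opening: 0.0451
time: 11.02
eef_pos: [0.5886, -0.3543, 0.2608]
ee_rot: [[0.892, 0.452, 0.003], [0.452, -0.892, -0.002], [0.002, 0.003, -1.0]]
ft_force: [-0.3, 0.7, -1.6]
opening: 0.0451
[[ 0.8241602   0.4370058   0.36025808]
 [ 0.43550812 -0.89565869  0.09015643]
 [ 0.36206717  0.08259198 -0.92848583]] [-0.36025808 -0.09015643  0.92848583]
t 11.025 pos [ 0.5886 -0.3543  0.2608] F [-0.25  0.68 -1.62] T [-0.018 -0.025  0.008] open 0.0451 j [ 0.49  0.5  -0.04  1.64  0.02  0.99 -0.67]
d cm [ 15.46 -37.96   2.18]
rotvec tool [-8.180e-02  3.693e-01 -1.000e-04]
t 11.025 pos [ 0.5886 -0.3543  0.2608] F [-0.25  0.68 -1.62] T [-0.018 -0.025  0.008] open 0.0451 j [ 0.49  0.5  -0.04  1.64  0.02  0.99 -0.67]
d cm [ 17.98 -37.4    8.68]
rotvec tool [-8.180e-02  3.693e-01 -1.000e-04]
```

```bash
python3 -m crank '[{"tx":1.2,"ty":-2.9,"tz":0,"wx":0,"wy":0,"wz":0,"jaw":3.0},{"tx":2.0,"ty":-5.0,"tz":0,"wx":0,"wy":0,"wz":0,"jaw":3.0},{"tx":2.1,"ty":-5.2,"tz":0,"wx":0,"wy":0,"wz":0,"jaw":3.0},{"tx":2.1,"ty":-5.2,"tz":0,"wx":0,"wy":0,"wz":0,"jaw":3.0},{"tx":2.1,"ty":-5.2,"tz":0,"wx":0,"wy":0,"wz":0,"jaw":3.0},{"tx":2.1,"ty":-5.2,"tz":0,"wx":0,"wy":0,"wz":0,"jaw":3.0},{"tx":2.1,"ty":-5.2,"tz":0,"wx":0,"wy":0,"wz":0,"jaw":3.0},{"tx":1.7,"ty":-4.0,"tz":0,"wx":0,"wy":0,"wz":0,"jaw":3.0}]'
python3 -m crank '[{"tx":0,"ty":0,"tz":0,"wx":-0.0132,"wy":0.06,"wz":0,"jaw":3.0},{"tx":0,"ty":0,"tz":0,"wx":-0.0199,"wy":0.09,"wz":0,"jaw":3.0},{"tx":0,"ty":0,"tz":0,"wx":-0.0199,"wy":0.09,"wz":0,"jaw":3.0},{"tx":0,"ty":0,"tz":0,"wx":-0.0199,"wy":0.09,"wz":0,"jaw":3.0},{"tx":0,"ty":0,"tz":0,"wx":-0.0089,"wy":0.0393,"wz":0,"jaw":3.0},{"tx":0,"ty":0,"tz":0,"wx":0,"wy":0,"wz":0,"jaw":3.0},{"tx":0,"ty":0,"tz":0,"wx":0,"wy":0,"wz":0,"jaw":3.0}]'
cat > tgt.py <<'E'
from d import *
import sys
spot=np.array([.618,.070,.0757]); n=np.load('n.npy'); R=np.load('R.npy')
print('clear mm',((np.array(sensors.observe()['eef_pos'])-spot)@n-.0751)*1000)
delta(spot+n*(.0751+float(sys.argv[1])/1000),R)
E
python3 tgt.py 30
```

```text
time: 12.02
eef_pos: [0.553, 0.0562, 0.2576]
ee_rot: [[0.891, 0.454, -0.002], [0.454, -0.891, -0.0], [-0.001, -0.001, -1.0]]
ft_force: [-0.2, 0.1, -1.8]
opening: 0.0452
time: 12.9
eef_pos: [0.5544, 0.0539, 0.2581]
ee_rot: [[0.825, 0.438, 0.357], [0.435, -0.896, 0.092], [0.36, 0.08, -0.93]]
ft_force: [-0.4, 0.3, -0.8]
opening: 0.0454
clear mm 118.63005865691242
t 12.9 pos [0.5544 0.0539 0.2581] F [-0.39  0.32 -0.82] T [-0.148  0.474 -0.013] open 0.0454 j [-0.06  0.22 -0.15  2.21  0.04  0.34 -1.33]
d cm [-0.63 -0.14  8.87]
rotvec tool [-0.003   0.0028 -0.0007]
```

```bash
python3 -m crank '[{"tx":-0.3,"ty":-0.1,"tz":1.5,"wx":-0.003,"wy":0.0028,"wz":0,"jaw":3.0},{"tx":-0.3,"ty":-0.05,"tz":2.2,"wx":0,"wy":0,"wz":0,"jaw":3.0},{"tx":0,"ty":0,"tz":2.2,"wx":0,"wy":0,"wz":0,"jaw":3.0},{"tx":0,"ty":0,"tz":1.8,"wx":0,"wy":0,"wz":0,"jaw":3.0},{"tx":0,"ty":0,"tz":1.1,"wx":0,"wy":0,"wz":0,"jaw":3.0},{"tx":0,"ty":0,"tz":0,"wx":0,"wy":0,"wz":0,"jaw":3.0},{"tx":0,"ty":0,"tz":0,"wx":0,"wy":0,"wz":0,"jaw":3.0}]'
python3 tgt.py 10
python3 - <<'E'
from box import *
s=grab('side','side8');t=grab('top','top8');o=sensors.observe()
box('side8','pics/b8.png',o['eef_pos'],np.array(o['ee_rot']),.0511,190,240,140,205,8)
box('top8','pics/b8t.png',o['eef_pos'],np.array(o['ee_rot']),.0511,195,245,135,190,8)
E
```

```text
time: 13.78
eef_pos: [0.5805, 0.0606, 0.1747]
ee_rot: [[0.824, 0.436, 0.361], [0.435, -0.896, 0.09], [0.363, 0.083, -0.928]]
ft_force: [-0.3, 0.5, -1.7]
opening: 0.0451
clear mm 31.153491990692075
t 13.775 pos [0.5805 0.0606 0.1747] F [-0.29  0.48 -1.71] T [-0.176  0.501  0.025] open 0.0451 j [-0.13  0.38 -0.08  2.26  0.1   0.13 -1.39]
d cm [-0.09 -0.02  2.12]
rotvec tool [ 0.0004 -0.0013 -0.0007]
```

View pics/b8.png

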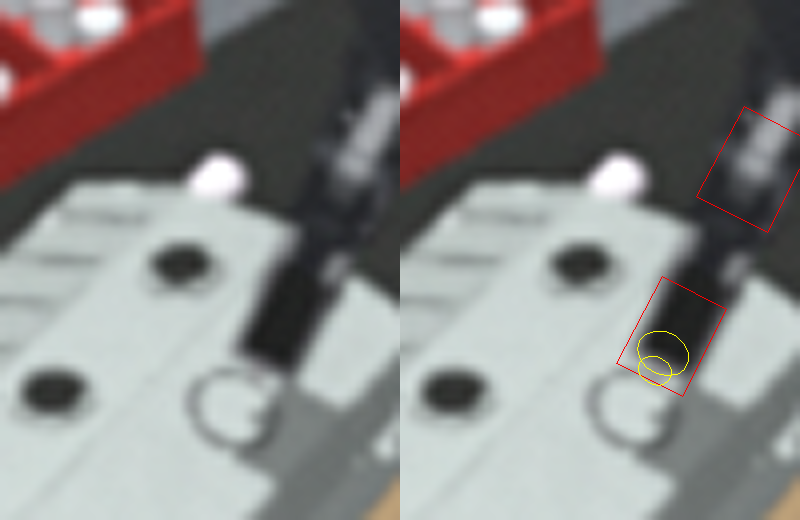

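View pics/b8t.png

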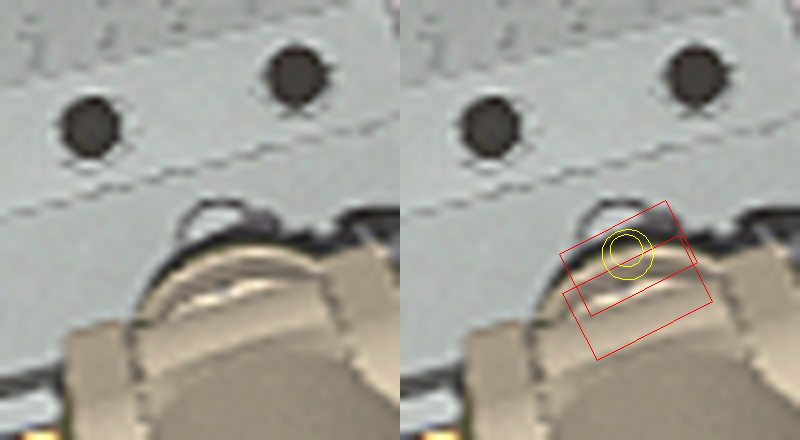

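The picture shows the gauge tilted above the ring, with its nose at about (270,360) in the side crop and the ring at (232,408). It lines up, but joint 6 (0.13) is near its 0.11 limit. I'll back off a little and turn about the tool axis, which gives the wrist freedom to go down further.

```bash
python3 -m crank '[{"tx":0,"ty":0,"tz":-2.0,"wx":0,"wy":0,"wz":-0.07,"jaw":3.0},{"tx":0,"ty":0,"tz":-2.0,"wx":0,"wy":0,"wz":-0.15,"jaw":3.0},{"tx":0,"ty":0,"tz":-1.0,"wx":0,"wy":0,"wz":-0.15,"jaw":3.0},{"tx":0,"ty":0,"tz":0,"wx":0,"wy":0,"wz":-0.15,"jaw":3.0},{"tx":0,"ty":0,"tz":0,"wx":0,"wy":0,"wz":-0.15,"jaw":3.0},{"tx":0,"ty":0,"tz":0,"wx":0,"wy":0,"wz":-0.15,"jaw":3.0},{"tx":0,"ty":0,"tz":0,"wx":0,"wy":0,"wz":-0.15,"jaw":3.0},{"tx":0,"ty":0,"tz":0,"wx":0,"wy":0,"wz":-0.15,"jaw":3.0}]'
python3 -m crank '[{"tx":0,"ty":0,"tz":0,"wx":0,"wy":0,"wz":-0.15,"jaw":3.0},{"tx":0,"ty":0,"tz":0,"wx":0,"wy":0,"wz":-0.15,"jaw":3.0},{"tx":0,"ty":0,"tz":0,"wx":0,"wy":0,"wz":-0.15,"jaw":3.0},{"tx":0,"ty":0,"tz":0,"wx":0,"wy":0,"wz":0,"jaw":3.0},{"tx":0,"ty":0,"tz":0,"wx":0,"wy":0,"wz":0,"jaw":3.0}]'
python3 - <<'E'
from d import *
R=np.load('R.npy'); R=R@Ro.from_rotvec([0,0,-1.57]).as_matrix(); np.save('R.npy',R)
E
python3 tgt.py 30
```

```text
time: 14.88
eef_pos: [0.5624, 0.0558, 0.2214]
ee_rot: [[-0.038, 0.931, 0.362], [0.996, 0.006, 0.09], [0.082, 0.364, -0.928]]
ft_force: [-0.3, -0.2, -1.7]
opening: 0.0455
time: 15.5
eef_pos: [0.5624, 0.0558, 0.221]
ee_rot: [[-0.433, 0.826, 0.362], [0.898, 0.431, 0.09], [-0.082, 0.364, -0.928]]
ft_force: [-0.8, -0.2, -1.2]
opening: 0.0454
clear mm 81.12565115302276
t 15.5 pos [0.5624 0.0558 0.221 ] F [-0.77 -0.18 -1.2 ] T [-0.125  0.493  0.066] open 0.0454 j [ 0.25  0.32 -0.55  2.22  0.58  0.3  -0.31]
d cm [ 0.04 -0.07  5.11]
rotvec tool [ 0.0014  0.0009 -0.0041]
```

```bash
python3 -m crank '[{"tx":0.04,"ty":-0.07,"tz":1.5,"wx":0,"wy":0,"wz":0,"jaw":3.0},{"tx":0,"ty":0,"tz":2.0,"wx":0,"wy":0,"wz":0,"jaw":3.0},{"tx":0,"ty":0,"tz":1.5,"wx":0,"wy":0,"wz":0,"jaw":3.0},{"tx":0,"ty":0,"tz":0,"wx":0,"wy":0,"wz":0,"jaw":3.0}]'
python3 tgt.py 12
```

```text
time: 16.0
eef_pos: [0.5794, 0.0611, 0.1733]
ee_rot: [[-0.435, 0.825, 0.36], [0.897, 0.433, 0.09], [-0.082, 0.362, -0.929]]
ft_force: [-0.7, -0.3, -1.1]
opening: 0.045
clear mm 30.191822086729754
t 16.0 pos [0.5794 0.0611 0.1733] F [-0.69 -0.33 -1.14] T [-0.109  0.545 -0.02 ] open 0.045 j [ 0.07  0.4  -0.35  2.25  0.74  0.19 -0.47]
d cm [-0.08  0.03  1.82]
rotvec tool [-0.0002 -0.0001 -0.0015]
```

```bash
python3 -m crank '[{"tx":-0.05,"ty":0,"tz":0.7,"wx":0,"wy":0,"wz":0,"jaw":3.0},{"tx":0,"ty":0,"tz":0.7,"wx":0,"wy":0,"wz":0,"jaw":3.0},{"tx":0,"ty":0,"tz":0.4,"wx":0,"wy":0,"wz":0,"jaw":3.0},{"tx":0,"ty":0,"tz":0,"wx":0,"wy":0,"wz":0,"jaw":3.0},{"tx":0,"ty":0,"tz":0,"wx":0,"wy":0,"wz":0,"jaw":3.0}]'
python3 tgt.py 2
python3 - <<'E'
from box import *
s=grab('side','side9');t=grab('top','top9');o=sensors.observe()
box('side9','pics/b9.png',o['eef_pos'],np.array(o['ee_rot']),.0511,190,240,140,205,8)
box('top9','pics/b9t.png',o['eef_pos'],np.array(o['ee_rot']),.0511,195,245,135,190,8)
E
```

```text
time: 16.62
eef_pos: [0.5864, 0.0619, 0.1574]
ee_rot: [[-0.436, 0.824, 0.361], [0.896, 0.434, 0.09], [-0.082, 0.363, -0.928]]
ft_force: [-0.1, 0.3, -1.8]
opening: 0.045
clear mm 12.879420213942936
t 16.625 pos [0.5864 0.0619 0.1574] F [-0.06  0.28 -1.77] T [-0.154  0.519 -0.014] open 0.045 j [ 0.02  0.42 -0.28  2.25  0.81  0.14 -0.53]
d cm [ 0.02 -0.    1.09]
rotvec tool [ 0.0011  0.0003 -0.0007]
```

View pics/b9.png

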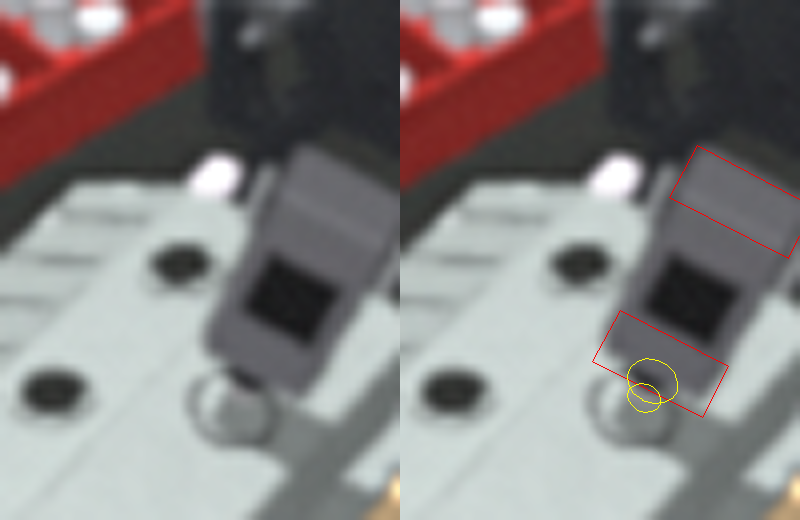

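View pics/b9t.png

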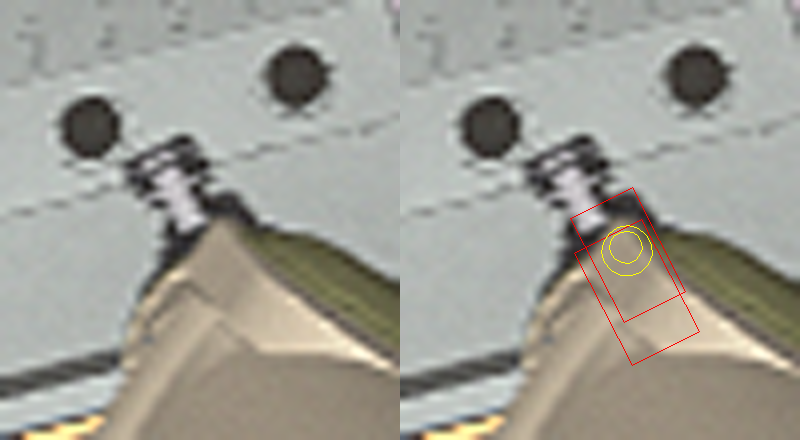

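The screen-side view shows the nose, at about (245,378), coming down over the ring centre at (232,410). I'll nudge the target by about 1 mm using the robot-versus-camera offsets, then approach slowly.

```bash
sed -i 's/spot=.*; n=/spot=np.array([.6192,.0702,.0763]); n=/' tgt.py; python3 tgt.py 1
python3 -m crank '[{"tx":0,"ty":0.08,"tz":0.4,"wx":0,"wy":0,"wz":0,"jaw":3.0},{"tx":0,"ty":0,"tz":0.4,"wx":0,"wy":0,"wz":0,"jaw":3.0},{"tx":0,"ty":0,"tz":0.15,"wx":0,"wy":0,"wz":0,"jaw":3.0},{"tx":0,"ty":0,"tz":0,"wx":0,"wy":0,"wz":0,"jaw":3.0},{"tx":0,"ty":0,"tz":0,"wx":0,"wy":0,"wz":0,"jaw":3.0}]'
python3 tgt.py 0
```

```text
clear mm 12.84907286224371
t 16.725 pos [0.5864 0.0618 0.1575] F [-0.26  0.52 -0.67] T [-0.119  0.544 -0.028] open 0.045 j [ 0.02  0.42 -0.28  2.25  0.81  0.14 -0.53]
d cm [-0.01  0.13  1.19]
rotvec tool [ 0.0013  0.0004 -0.0008]
time: 17.35
eef_pos: [0.5905, 0.063, 0.1488]
ee_rot: [[-0.436, 0.824, 0.361], [0.896, 0.434, 0.09], [-0.082, 0.363, -0.928]]
ft_force: [0.6, 0.6, -1.4]
opening: 0.0451
clear mm 3.1937569512208857
t 17.35 pos [0.5905 0.063  0.1488] F [ 0.63  0.65 -1.45] T [-0.179  0.49  -0.012] open 0.0451 j [-0.01  0.44 -0.25  2.25  0.87  0.12 -0.59]
d cm [-0.02  0.05  0.32]
rotvec tool [ 0.001   0.0003 -0.0006]
```

```bash
sed -i "s/sensors.observe()$/&/; s/np.round(s\['joints'\],2)/np.round(s['joints'],3)/" d.py
python3 -m crank '[{"tx":0,"ty":0.05,"tz":-0.7,"wx":0,"wy":0,"wz":-0.05,"jaw":3.0},{"tx":0,"ty":0,"tz":0,"wx":0,"wy":0,"wz":-0.15,"jaw":3.0},{"tx":0,"ty":0,"tz":0,"wx":0,"wy":0,"wz":-0.15,"jaw":3.0},{"tx":0,"ty":0,"tz":0,"wx":0,"wy":0,"wz":-0.15,"jaw":3.0},{"tx":0,"ty":0,"tz":0,"wx":0,"wy":0,"wz":-0.15,"jaw":3.0},{"tx":0,"ty":0,"tz":0,"wx":0,"wy":0,"wz":-0.05,"jaw":3.0},{"tx":0,"ty":0,"tz":0,"wx":0,"wy":0,"wz":0,"jaw":3.0}]'
python3 - <<'E'
from d import *
R=np.load('R.npy'); R=R@Ro.from_rotvec([0,0,-.7]).as_matrix(); np.save('R.npy',R)
E
python3 tgt.py 2
```

```text
time: 18.23
eef_pos: [0.5884, 0.0624, 0.1555]
ee_rot: [[-0.864, 0.351, 0.361], [0.407, 0.909, 0.09], [-0.297, 0.225, -0.928]]
ft_force: [0.2, -0.1, -0.4]
opening: 0.0449
clear mm 10.266396493750301
t 18.225 pos [0.5884 0.0624 0.1555] F [ 0.22 -0.07 -0.41] T [-0.073  0.526  0.021] open 0.0449 j [ 0.158  0.451 -0.469  2.24   1.08   0.219 -0.097]
d cm [-0.    0.01  0.83]
rotvec tool [ 0.0007  0.001  -0.0016]
```

Joint 6 now has margin (0.22). I'll go down to contact.

```bash
python3 -m crank '[{"tx":0,"ty":0,"tz":0.3,"wx":0,"wy":0,"wz":0,"jaw":3.0},{"tx":0,"ty":0,"tz":0.3,"wx":0,"wy":0,"wz":0,"jaw":3.0},{"tx":0,"ty":0,"tz":0.15,"wx":0,"wy":0,"wz":0,"jaw":3.0},{"tx":0,"ty":0,"tz":0,"wx":0,"wy":0,"wz":0,"jaw":3.0},{"tx":0,"ty":0,"tz":0,"wx":0,"wy":0,"wz":0,"jaw":3.0}]'
python3 tgt.py 0
python3 - <<'E'
from box import *
s=grab('side','side10');o=sensors.observe()
box('side10','pics/b10.png',o['eef_pos'],np.array(o['ee_rot']),.0511,190,240,140,205,8)
E
```

```text
time: 18.85
eef_pos: [0.5911, 0.0634, 0.1485]
ee_rot: [[-0.864, 0.35, 0.361], [0.406, 0.909, 0.09], [-0.297, 0.225, -0.928]]
ft_force: [-1.0, -0.0, -0.8]
opening: 0.0453
clear mm 2.7098077900047643
t 18.85 pos [0.5911 0.0634 0.1485] F [-1.03 -0.01 -0.8 ] T [-0.129  0.493  0.007] open 0.0453 j [ 0.128  0.461 -0.432  2.242  1.123  0.201 -0.139]
d cm [-0.02 -0.02  0.27]
rotvec tool [ 0.0007  0.0009 -0.0006]
```

View pics/b10.png

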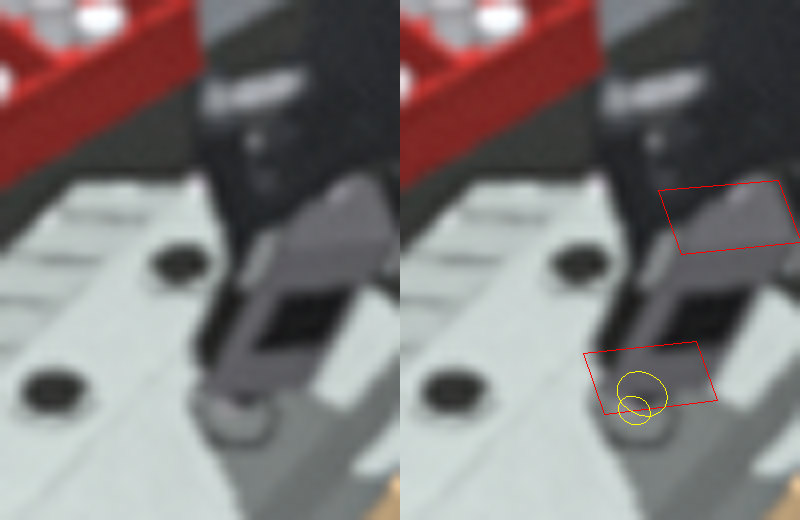

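The foot at about (230,408) in the crop sits in the middle of the ring at (232,411). I'll press now.

```bash
cat >> tgt.py <<'E'
print('Fn',np.array(sensors.observe()['ft_force'])@n)
E
python3 tgt.py 0|tail -1
python3 -m crank '[{"tx":0,"ty":0,"tz":0.15,"wx":0,"wy":0,"wz":0,"jaw":3.0},{"tx":0,"ty":0,"tz":0.15,"wx":0,"wy":0,"wz":0,"jaw":3.0},{"tx":0,"ty":0,"tz":0.1,"wx":0,"wy":0,"wz":0,"jaw":3.0},{"tx":0,"ty":0,"tz":0,"wx":0,"wy":0,"wz":0,"jaw":3.0}]'
python3 tgt.py 0
```

```text
Fn -2.188696301097458
time: 19.4
eef_pos: [0.5926, 0.0636, 0.1448]
ee_rot: [[-0.864, 0.35, 0.361], [0.406, 0.909, 0.09], [-0.297, 0.225, -0.928]]
ft_force: [-2.1, -0.9, 1.3]
opening: 0.0448
clear mm -1.2895997077503052
t 19.4 pos [0.5926 0.0636 0.1448] F [-2.09 -0.94  1.31] T [-0.172  0.519 -0.019] open 0.0448 j [ 0.113  0.466 -0.413  2.243  1.149  0.191 -0.164]
d cm [-0.01 -0.01 -0.13]
rotvec tool [ 0.0005  0.001  -0.0006]
Fn 2.05451180732207
```

```bash
python3 -m crank '[{"tx":0,"ty":0,"tz":0.1,"wx":0,"wy":0,"wz":0,"jaw":3.0},{"tx":0,"ty":0,"tz":0.1,"wx":0,"wy":0,"wz":0,"jaw":3.0},{"tx":0,"ty":0,"tz":0,"wx":0,"wy":0,"wz":0,"jaw":3.0}]'
for i in 1 2 3 4; do python3 -m crank '[{"tx":0,"ty":0,"tz":0,"wx":0,"wy":0,"wz":0,"jaw":3.0}]' >/dev/null; python3 tgt.py 0|sed -n '1p;$p'; done
```

```text
time: 19.77
eef_pos: [0.5933, 0.0639, 0.1429]
ee_rot: [[-0.864, 0.35, 0.361], [0.406, 0.909, 0.09], [-0.297, 0.225, -0.928]]
ft_force: [-1.8, -0.9, 2.1]
opening: 0.0448
clear mm -3.2739024202250997
Fn 2.245544225670659
clear mm -3.275576383664949
Fn 2.9304241028529194
clear mm -3.275655345533826
Fn 3.7565286735216366
clear mm -3.2856063934559727
Fn 3.379570892303991
```

```bash
python3 -m crank '[{"tx":0,"ty":0,"tz":0.06,"wx":0,"wy":0,"wz":0,"jaw":3.0},{"tx":0,"ty":0,"tz":0.06,"wx":0,"wy":0,"wz":0,"jaw":3.0},{"tx":0,"ty":0,"tz":0,"wx":0,"wy":0,"wz":0,"jaw":3.0}]' >/dev/null
for i in 1 2 3 4 5 6; do python3 -m crank '[{"tx":0,"ty":0,"tz":0,"wx":0,"wy":0,"wz":0,"jaw":3.0}]' >/dev/null; python3 tgt.py 0|sed -n '1p;$p'; done; python3 tgt.py 0
python3 - <<'E'
from box import *
s=grab('side','side11');t=grab('top','top11');o=sensors.observe()
box('side11','pics/b11.png',o['eef_pos'],np.array(o['ee_rot']),.0511,190,240,140,205,8,.007)
cv2.imwrite('pics/f11.png',np.hstack([cv2.resize(a['img'],(400,300)) for a in(s,t)])[...,::-1])
E
```

```text
clear mm -4.509764830486943
Fn 2.776731473767272
clear mm -4.487968538081241
Fn 2.9032786932928154
clear mm -4.482403767638712
Fn 3.9103719787628406
clear mm -4.4740605983769335
Fn 3.7456194012713233
clear mm -4.501728732848736
Fn 4.115142465910011
clear mm -4.498259987536196
Fn 3.3477162487123544
clear mm -4.498259987536196
t 21.4 pos [0.5937 0.064  0.1418] F [-1.51 -1.72  2.85] T [-0.164  0.416 -0.051] open 0.0453 j [ 0.101  0.471 -0.398  2.244  1.171  0.183 -0.186]
d cm [-0.02 -0.01 -0.45]
rotvec tool [ 0.0007  0.0009 -0.0007]
Fn 3.3477162487123544
```

View pics/b11.png

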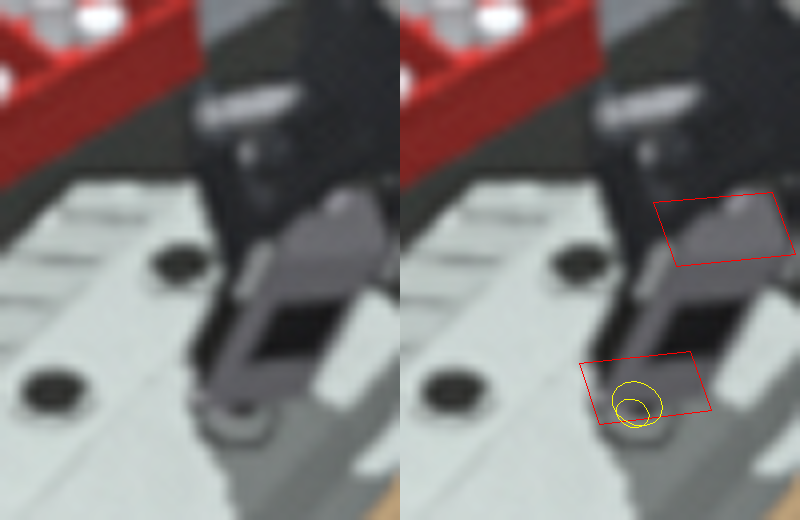

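View pics/f11.png

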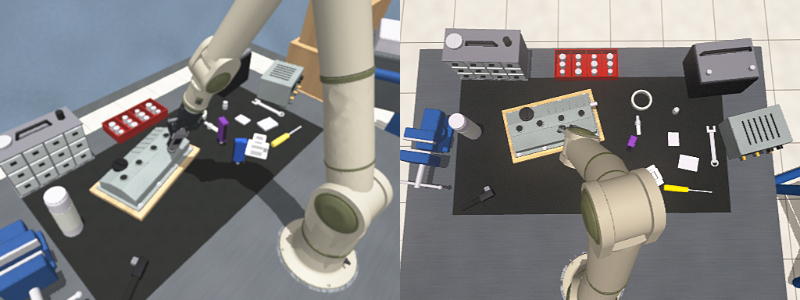

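The foot is at the ring's centre (crop about (235,412), ring (233,411)). The mean normal force is about 4.9 N above the hanging weight, so the foot is about half in. I'm handing in.

```bash
python3 -c "
from h import *
print(ticket.job_done()); print(sensors.observe()['time'])"
```

```text
the job is handed in; nothing more can be done
None
the job is handed in; nothing more can be done
```

The job is handed in at about 21.5 s of the 48 s, with the gauge still in the gripper and its foot pressed inside the felt-pen ring.

- **Zero check:** I lifted the grey gauge straight out of its dock and pressed it upright on the middle of the small aluminium plate for over 2 s. The force was about 5 N (roughly 4.5–5 mm of foot travel).
- **Paint measurement:** I tilted the gauge square to the 21.8° shoulder and lowered it along its own axis into the ring. To stay clear of joint 6's lower limit, I backed off from the paint and turned the gripper about the gauge's axis before touching it.

Last checks before handing in:
- **Push:** the mean force along the paint's normal was about 4.9 N above the hanging weight. Single readings scattered by about ±0.7 N. That puts the foot about half in.
- **Squareness:** the tool was within 0.1° of the normal I worked out from the given 21.8° slope and the measured direction of the board. A rough depth-image fit of the shoulder had given 23.5°, but I judged that noisy and did not use it.
- **Position:** the side view puts the foot within about 2–4 mm of the ring's centre. Camera and robot positions disagreed by 1–3 mm throughout. The top view was blocked by the arm, so it could not confirm this.
- **Other things:** the other items look undisturbed in the last pictures.

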